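Fetch the tape from behind the bottles on the glue rack

ROBOT

A 6-joint arm with a two-finger parallel gripper is mounted at the origin on the work surface. World frame = base frame: x ahead of the robot, y to its left, z up, the work surface at z = 0. Lengths are in mm, angles in rad, forces in N, time in s.
With the tool pointing down it reaches from about 300 to 775 mm from the base axis. Payload 14.6 kg.
Tool frame: the origin (TCP) lies midway between the tips of the shut fingers; the grasp point (between the pads) lies 19 mm behind it (manip.grip_depth is the distance from the TCP to the grasp point, in mm); x points along the fingers, y is the direction in which the jaws open and shut, and the axes are right-handed (so a half turn about x gives the same grasp; the last joint's range is limited). The gripper opens to 94 mm and grips with 3 to 60 N. Pads are 16 mm wide; open, the fingers measure 119 mm over their backs; the gripper's body (75 mm by 177 mm) begins 78 mm behind the grasp point.
Start: joints at [-1.236, 0.3, 1.521, -0, 1.321, -0.067], TCP at [215.084, -506.19, 205.446] pointing down, gripper open.
Joint ranges: [-3.03, 3.03], [-0.79, 2.21], [0.23, 2.52], [-1.04, 4.18], [0, 3.07], [-2.55, 2.55]. Speed limits (rad/s): [2.22, 2.22, 2.57, 3.14, 3.14, 3.14].

INTERFACE

Orientations are given as [roll, pitch, yaw] about the fixed x, y, z axes, in that order (R = Rz(yaw) Ry(pitch) Rx(roll)).
In Python, from cell import readout, cams, ticket, manip gives the robot as it stands. The module is installed in compiled form; this text tells all that it offers.
- The arm moves only by the tool apply_moves, never from a script. Its argument "plan" is one flat list of numbers, 7 for each row, row after row: the turn, a rotation vector about the tool's x, y, z in rad, then the shift along the tool's x, y, z in m, then the opening in per cent of the stroke, from 0 (shut) to 100 (fully open). In form: [wx, wy, wz, x, y, z, fingers, wx, wy, wz, x, y, z, fingers, ...]. A call has 1 to 5 rows; each row shifts and turns the commanded pose from where the row before left it, along the tool's axes as they then stand; what a row does not reach is not made up. A row lasts 1/8 s, in which the tool goes at most 62.5 mm and 10.7 degrees, less where a joint would pass 70% of its speed; a pose out of reach is approached as far as the arm can. A call with a gripper value outside its range is refused whole. The fingers move at their own pace and stop on an object; "force" is the grip in N (left out, the last holds). Time passes only in rows, so rows that do not move let the fingers close. It gives the time, the measured TCP pose, the force and the opening at its end, in the units of the state.
- readout.read_state(): the state, without advancing time (a new reading comes with each control period).
- cams.camera(name): name is "scene" or "top" or "wrist"; returns a dict with "image" (420x560x3 uint8, red, green, blue), "fovy" (degrees; the focal length in pixels is half the picture's height over the tangent of half this angle, whatever the lens; pixels are square), "cx", "cy" (the principal point, pixels), "position" and "orientation" of the camera in the world; the wrist camera has in their place "T_tool_cam" (4x4, takes a point from camera to tool coordinates, whose origin is the TCP and whose axes are the tool frame's). Camera axes: x right, y down, z forward; pixel columns grow to the right and rows downward; lengths in mm; the calibration is good to about 2 mm. The wrist camera is an equidistant fisheye: a pixel r from the principal point sees the ray r / f radians off the axis. A picture is of the moment at which its call begins: read the wrist's pose just before it. There is no depth.
- ticket.sign_off(): hands the job in, once; it reports no verdict.
The state is a dict: "clock": time; "joints": joint angles; "qd": joint speeds; "effort": joint torques, N m; "eef_pos": TCP position; "eef_rot": TCP orientation; "wrist_force": force on the tool from outside, world axes, zero at the start; "moment": the same for the moment, N m; "finger_gap": finger opening in mm.
Only numpy, scipy, OpenCV 4.12 (cv2) and the standard library are available. Lean on these libraries where they do the work, as an engineer would, in place of code of your own. Each camera call takes 0.05 s, during which the arm holds its last target.

TASK

The roll of paper tape lies behind the glue bottle, the square ink bottle and the spray can on the plywood glue rack, and a hand cannot get at it. First stand those three in the shallow grey tray, then take the tape out and slip it over the dowel of the tape stand, right down onto its foot, and only then put the three back on the rack, each upright in the same spot where it stood before. Keep them upright all the time, and do not push the pencil pot about.

Things in the scene. Friction and masses are not known exactly. Their poses are not given: they have to be found in the camera images.
- glue_mid (a point): White round glue bottle with a paper band and a small grey pointed nozzle, the only thing with a nozzle. 126 mm tall, 50 mm diameter; straight round body from the foot up to 97 mm, above it a narrowing shoulder and the nozzle. This point is on its axis, 63 mm above its underside; z points up along the bottle. 0.12 to 0.24 kg.
- ink_mid (a point): Dark square bottle with a paper band and a black round screw cap of 30 mm diameter. 126 mm tall; square body 40 x 40 mm from the foot up to 102 mm. This point is on its axis, 63 mm above its underside; x and y are square to its flat sides, z points up. 0.14 to 0.28 kg.
- can_mid (a point): Slim bare aluminium spray can with a blunt white cap of 33 mm diameter. 128 mm tall, 40 mm diameter; straight round body from the foot up to 107 mm. This point is on its axis, 64 mm above its underside; z points up. 0.1 to 0.21 kg.
- roll_mid (a point): Roll of brown paper tape lying flat on the rack behind the other three: 56 mm outer diameter, 38 mm high, with a 26 mm hole right through. This point is at its very centre, 19 mm above its underside; z is the axis of the hole. It stays upright as it is: z up. 0.05 to 0.1 kg.
- rack: Plywood glue rack, fixed. Origin: centre of its underside; x runs from low front lip (24 mm) to back board (45 mm), y left, z up. Floor 160 (x) x 210 mm (y), top 9 mm above the table; end cheeks 32 mm. The three stand in a row at x about -30 mm, y about -56, 0, +56 mm, in varying order, about 7 to 20 mm apart; the tape behind at x about +27 mm, y within 12 mm of the middle, 2 to 11 mm clear of them.
- tray: Shallow grey plastic tray, fixed, empty. Origin at the centre of its underside, x along its short and y along its long side, z up. Outside 135 x 225 mm, inside 127 x 217 mm, rim 22 mm above the table, inner floor 4 mm above the table. The three bottles have room in it side by side along y.
- stand: Tape stand, fixed: a round dark steel foot of 110 mm diameter and 18 mm height with an upright wooden dowel in its centre, 10 mm in diameter (a collar of 18 mm diameter at its root, 2 mm high), its tapered top 78 mm above the table. Origin at the centre of the underside, z up along the dowel. With the tape seated on the foot, the tape's centre is 37 mm above the table.
- pot: Black round pot full of pencils beyond the work, 72 mm diameter, 95 mm high, pencils up to about 145 mm. Origin at the centre of its underside. Not part of the job: leave it alone.

How it is judged:
By the outcome, as a careful person would: the job done as asked, in the order asked, and still so for the second after the job is handed in, with the robot touching nothing.
It also fails if it takes over 152 s, if anything falls off the work surface, if the arm or the gripper's body presses on something with over 40 N, if the wrist force passes 120 N, or if a joint passes its speed limit or range.

## Working session

There is one attempt and no reset: what is moved stays moved. The work goes in short steps, Python scripts to look and compute and a tool call to move; the robot and the scene stay as the last step left them, time stands still between calls to the robot, and variables do not carry over. Pictures are saved under pics/ and viewed, and the job is handed in when it is done.

Besides the shell and the picture viewer there is one more tool, called after "Request:" as a command line: name --argument value ..., lists and objects as JSON in quotes. apply_moves: Moves the arm, as the interface text tells. Its arguments: {"type":"object","properties":{"plan":{"type":"array","items":{"type":"number"}},"force":{"type":"number"}},"required":["plan"]}

```bash
mkdir -p pics; ls; python3 - <<'E'
from cell import readout,cams,manip
import cv2
s=readout.read_state();print(s)
print([a for a in dir(manip) if a[0]!='_'])
for n in("scene","top","wrist"):
    c=cams.camera(n);cv2.imwrite(f"pics/{n}0.png",c["image"][:,:,::-1]);print(n,{k:v for k,v in c.items() if k!="image"})
E
```

```text
pics
{'clock': 0.0, 'joints': array([-1.23555813e+00,  3.00453800e-01,  1.52154190e+00, -8.17205236e-06,
        1.32066346e+00, -6.66119349e-02]), 'qd': array([-1.15233664e-03,  1.51642564e-03, -6.44364667e-04, -4.43062053e-04,
       -4.51536305e-04, -9.66226998e-06]), 'effort': array([-2.36670840e-04, -5.31808877e+01, -3.52735412e+01,  7.08030956e-02,
        2.44483317e-02, -9.98908945e-05]), 'eef_pos': array([ 215.02820508, -505.96696185,  204.91238164]), 'eef_rot': array([-1.62998649,  1.56972978,  1.91345832]), 'wrist_force': array([-1.02088716,  0.15526611, -0.17668424]), 'moment': array([-0.01587106, -0.03529497, -0.03775379]), 'finger_gap': 94.08170962490061}
['Unreachable', 'grip_depth']
scene {'fovy': 57.0976917989308, 'cx': 278.9999007980322, 'cy': 207.9869784804679, 'position': array([1194.03516229, -262.81816336,  809.39874817]), 'orientation': array([-2.38983122,  0.01885958,  1.19324954])}
top {'fovy': 55.599256761330025, 'cx': 278.26115517663504, 'cy': 209.58388101448455, 'position': array([492.02893534,   1.45872093, 941.20548903]), 'orientation': array([-3.03518619, -0.00966846, -1.5648831 ])}
wrist {'fovy': 65.70646984690485, 'cx': 279.8704024010458, 'cy': 208.50926738487166, 'T_tool_cam': array([[-2.15185911e-04, -2.89902160e-01,  9.57056263e-01,
        -1.79168496e+02],
       [ 9.99999849e-01, -5.45991453e-04,  5.94549971e-05,
         1.28122236e+00],
       [ 5.05308407e-04,  9.57056132e-01,  2.89902234e-01,
        -8.56041498e+01],
       [ 0.00000000e+00,  0.00000000e+00,  0.00000000e+00,
         1.00000000e+00]])}
```

View pics/top0.png

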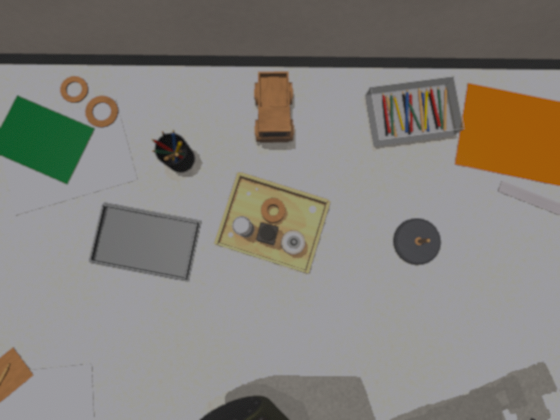

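View pics/scene0.png

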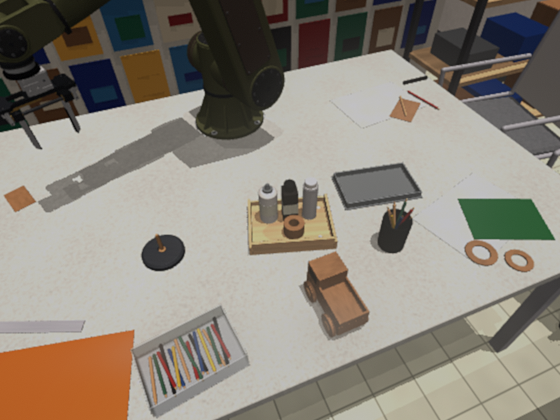

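View pics/wrist0.png

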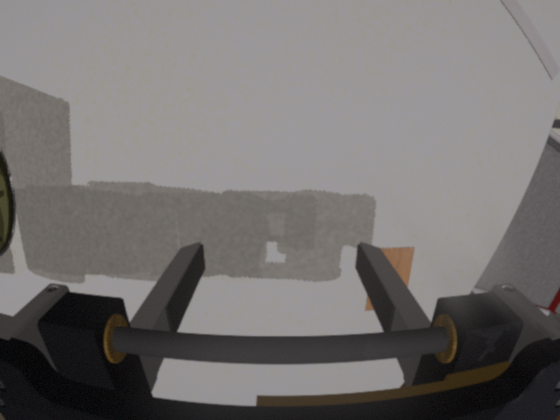

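```bash
cat > h.py <<'E'
import numpy as np,cv2
from scipy.spatial.transform import Rotation as R
from cell import readout,cams
def ray(c,u,v):
    f=c["image"].shape[0]/2/np.tan(np.radians(c["fovy"])/2)
    d=np.array([(u-c["cx"])/f,(v-c["cy"])/f,1.])
    return c["position"],R.from_euler('xyz',c["orientation"]).as_matrix()@d
def onz(c,u,v,z):
    p,d=ray(c,u,v);return p+d*(z-p[2])/d[2]
def proj(c,P):
    f=c["image"].shape[0]/2/np.tan(np.radians(c["fovy"])/2)
    q=R.from_euler('xyz',c["orientation"]).as_matrix().T@(np.array(P)-c["position"])
    return q[:2]/q[2]*f+[c["cx"],c["cy"]]
def plan(x,y,z,yaw,n=None,grip=100,vmax=.05,down=None):
    """rows to TCP target; tool down, jaw axis(tool y) at world angle yaw (rad)"""
    s=readout.read_state();p=s["eef_pos"];M=R.from_euler('xyz',s["eef_rot"])
    best=None
    for k in(0,np.pi):
        a=yaw+k;Y=np.array([np.cos(a),np.sin(a),0]);X=np.array([0,0,-1.]);T=R.from_matrix(np.c_[X,Y,np.cross(X,Y)])
        rv=(M.inv()*T).as_rotvec()
        if best is None or np.linalg.norm(rv)<np.linalg.norm(best[0]):best=(rv,T)
    rv,T=best;d=np.array([x,y,z])-p
    n=n or int(max(1,np.ceil(np.linalg.norm(d)/1000/vmax),np.ceil(np.linalg.norm(rv)/.17)))
    print("n",n,"rot",np.round(rv,4),"per row rot",np.round(rv/n,3))
    for i in range(n):
        Mi=M*R.from_rotvec(rv/n*(i+1)); l=Mi.inv().apply(d/n)/1000
        print(np.round(rv/n,3).tolist()+np.round(l,4).tolist()+[grip])
def st():
    s=readout.read_state();M=R.from_euler('xyz',s["eef_rot"]).as_matrix()
    print(round(s["clock"],2),s["eef_pos"].round(1),"toolx",M[:,0].round(3),"jaw yaw",round(float(np.arctan2(M[1,1],M[0,1])),3),"gap",round(s["finger_gap"],1),"F",s["wrist_force"].round(1),"q",s["joints"].round(2))
E
python3 - <<'E'
from h import *
st()
c=cams.camera("top");im=c["image"][:,:,::-1]
cv2.imwrite("pics/t1.png",cv2.resize(im[160:290,80:340],None,fx=3,fy=3,interpolation=cv2.INTER_CUBIC))
cv2.imwrite("pics/t2.png",cv2.resize(im[200:290,370:470],None,fx=6,fy=6,interpolation=cv2.INTER_CUBIC))
c=cams.camera("scene");im=c["image"][:,:,::-1]
cv2.imwrite("pics/s1.png",cv2.resize(im[160:290,120:320+110],None,fx=2.5,fy=2.5,interpolation=cv2.INTER_CUBIC))
E
```

```text
0.15 [ 215. -506.  205.] toolx [-0.     0.001 -1.   ] jaw yaw -1.169 gap 94.2 F [-0.4 -0.3 -0.7] q [-1.24  0.3   1.52  0.    1.32 -0.07]
```

View pics/t1.png

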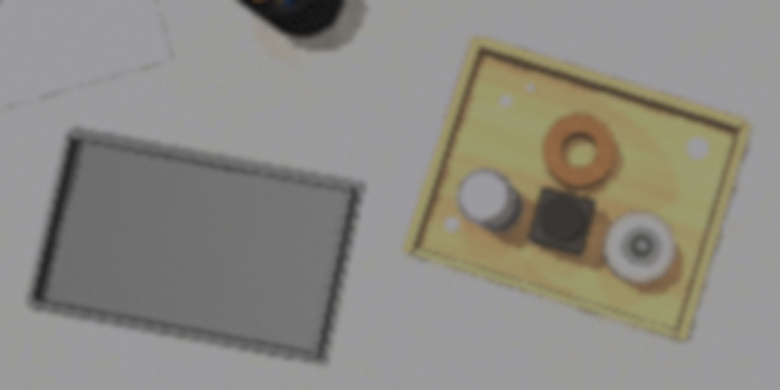

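View pics/t2.png

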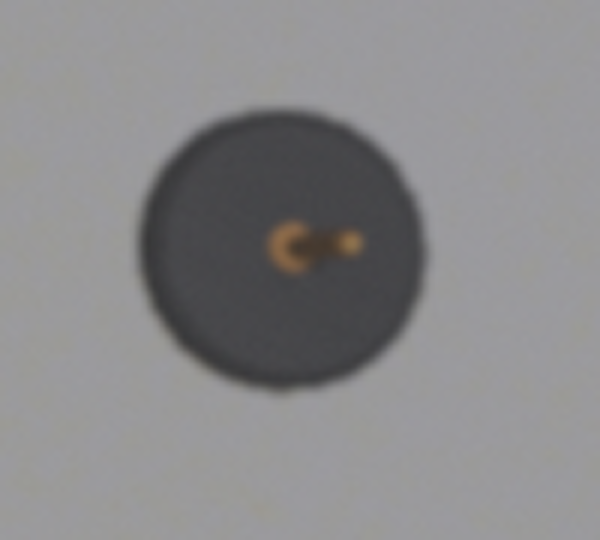

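View pics/s1.png

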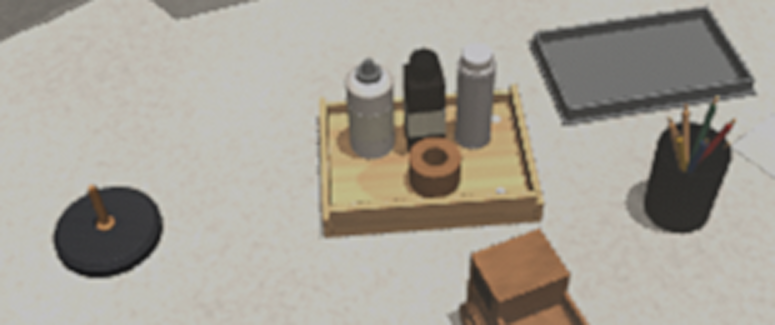

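```bash
python3 - <<'E'
from h import *
c=cams.camera("top");im=c["image"]
def cr(u,v,z,o=(80,160),s=3): return onz(c,o[0]+(u+.5)/s-.5,o[1]+(v+.5)/s-.5,z)
P=lambda n,p:print(n,np.round(p,1))
bl=cr(478,40,45);br=cr(747,125,45);fr=cr(685,340,24);fl=cr(408,253,24)
for n,p in zip("bl br fr fl".split(),(bl,br,fr,fl)):P(n,p)
print(np.linalg.norm((bl-br)[:2]),np.linalg.norm((fl-fr)[:2]),np.linalg.norm((bl-fl)[:2]))
m=(bl+br+fr+fl)/4
yx=(bl-br)+(fl-fr);yaw=np.arctan2(yx[1],yx[0])-np.pi/2;P("rack",[*m[:2]]);print("rack yaw",yaw)
def loc(p):
    d=(p-m)[:2];k=np.array([[np.cos(yaw),np.sin(yaw)],[-np.sin(yaw),np.cos(yaw)]]);return k@d
for n,(u,v,z) in dict(glue=(640,245,135),gluebody=(638,247,106),ink=(564,219,135),inkcap=(563,221,111),can=(487,195,137),roll=(581,150,47),hole=(580,151,40)).items():
    p=cr(u,v,z);P(n,p);P("   loc",loc(p))
t=[cr(*a,22) for a in((75,130),(362,185),(325,360),(33,303))]
for p in t:P("tray",p)
P("tray c",sum(t)/4);d=t[0]-t[1]+t[3]-t[2];print("tray yaw",np.arctan2(d[1],d[0])-np.pi/2,np.linalg.norm((t[0]-t[1])[:2]),np.linalg.norm((t[0]-t[3])[:2]))
g=cv2.cvtColor(im,cv2.COLOR_RGB2GRAY)
mk=np.uint8(g<100);sub=np.zeros_like(mk);sub[200:290,370:470]=mk[200:290,370:470]
cs,_=cv2.findContours(sub,cv2.RETR_EXTERNAL,cv2.CHAIN_APPROX_NONE);k=max(cs,key=cv2.contourArea);e=cv2.fitEllipse(k);print(e)
P("stand c via rim z18",onz(c,*e[0],18))
P("dowel top",cr(350,243,77,(370,200),6));P("collar",cr(292,247,20,(370,200),6))
E
```

```text
bl [671.2  83.5  45. ]
br [ 607.4 -121.    45. ]
fr [445.2 -75.5  24. ]
fl [509.7 136.1  24. ]
214.19228777195238 221.22152727859566 169.79769156847013
rack [558.4   5.8]
rack yaw -0.29911605705423994
glue [513.9 -36.  135. ]
   loc [-30.2 -53. ]
gluebody [513.3 -35.9 106. ]
   loc [-30.8 -53.1]
ink [531.1  15.3 135. ]
   loc [-28.9   1.1]
inkcap [530.9  16.4 111. ]
   loc [-29.4   2. ]
can [546.8  67.3 137. ]
   loc [-29.2  55.3]
roll [587.3   4.5  47. ]
   loc [28.   7.3]
hole [587.3   5.3  40. ]
   loc [27.8  8. ]
tray [602.8 395.2  22. ]
tray [561.7 173.   22. ]
tray [428.6 197.4  22. ]
tray [470.2 420.1  22. ]
tray c [515.8 296.4  22. ]
tray yaw -0.1836992680012941 225.98134472475772 134.92017938625636
((416.4960021972656, 241.25698852539062), (45.16659164428711, 46.87412643432617), 113.26302337646484)
stand c via rim z18 [ 519.  -327.9   18. ]
dowel top [ 520.  -331.9   77. ]
collar [ 520.2 -331.3   20. ]
```

```bash
python3 - <<'E'
from h import *
plan(531,16,230,-.299,n=15)
E
```

```text
n 15 rot [-8.7e-01 -2.0e-04  4.0e-04] per row rot [-0.058 -0.     0.   ]
[-0.058, -0.0, 0.0, -0.0016, -0.0218, -0.0343, 100]
[-0.058, -0.0, 0.0, -0.0016, -0.0198, -0.0355, 100]
[-0.058, -0.0, 0.0, -0.0016, -0.0177, -0.0366, 100]
[-0.058, -0.0, 0.0, -0.0016, -0.0156, -0.0376, 100]
[-0.058, -0.0, 0.0, -0.0016, -0.0134, -0.0384, 100]
[-0.058, -0.0, 0.0, -0.0016, -0.0111, -0.0391, 100]
[-0.058, -0.0, 0.0, -0.0016, -0.0088, -0.0397, 100]
[-0.058, -0.0, 0.0, -0.0016, -0.0065, -0.0402, 100]
[-0.058, -0.0, 0.0, -0.0016, -0.0042, -0.0405, 100]
[-0.058, -0.0, 0.0, -0.0016, -0.0018, -0.0406, 100]
[-0.058, -0.0, 0.0, -0.0016, 0.0005, -0.0407, 100]
[-0.058, -0.0, 0.0, -0.0016, 0.0029, -0.0406, 100]
[-0.058, -0.0, 0.0, -0.0016, 0.0052, -0.0403, 100]
[-0.058, -0.0, 0.0, -0.0016, 0.0076, -0.04, 100]
[-0.058, -0.0, 0.0, -0.0016, 0.0099, -0.0395, 100]
```

Request:
apply_moves --plan '[-0.058,0,0,-0.0016,-0.0218,-0.0343,100,-0.058,0,0,-0.0016,-0.0198,-0.0355,100,-0.058,0,0,-0.0016,-0.0177,-0.0366,100,-0.058,0,0,-0.0016,-0.0156,-0.0376,100,-0.058,0,0,-0.0016,-0.0134,-0.0384,100]'

```text
clock: 0.92
eef_pos: [330.8, -337.5, 213.5]
eef_rot: [1.764, 1.571, -0.684]
wrist_force: [0.0, -0.1, 0.3]
finger_gap: 94.1
```

Request:
apply_moves --plan '[-0.058,0,0,-0.0016,-0.0111,-0.0391,100,-0.058,0,0,-0.0016,-0.0088,-0.0397,100,-0.058,0,0,-0.0016,-0.0065,-0.0402,100,-0.058,0,0,-0.0016,-0.0042,-0.0405,100,-0.058,0,0,-0.0016,-0.0018,-0.0406,100]'

```text
clock: 1.55
eef_pos: [446.1, -169.9, 221.6]
eef_rot: [1.636, 1.571, -0.522]
wrist_force: [-0.2, -0.2, -0.4]
finger_gap: 93.8
```

Request:
apply_moves --plan '[-0.058,0,0,-0.0016,0.0005,-0.0407,100,-0.058,0,0,-0.0016,0.0029,-0.0406,100,-0.058,0,0,-0.0016,0.0052,-0.0403,100,-0.058,0,0,-0.0016,0.0076,-0.04,100,-0.058,0,0,-0.0016,0.0099,-0.0395,100]'

```text
clock: 2.17
eef_pos: [561.4, -2.1, 229.5]
eef_rot: [0.831, 1.571, -1.037]
wrist_force: [-0.2, -1.4, 0.1]
finger_gap: 94.5
```

```bash
cat >> h.py <<'E'
def wrist(name):
    s=readout.read_state();c=cams.camera("wrist")
    cv2.imwrite(f"pics/{name}.png",c["image"][:,:,::-1])
    W=np.eye(4);W[:3,:3]=R.from_euler('xyz',s["eef_rot"]).as_matrix();W[:3,3]=s["eef_pos"]
    c["T"]=W@c["T_tool_cam"];np.savez(f"pics/{name}.npz",T=c["T"],cx=c["cx"],cy=c["cy"],fovy=c["fovy"]);return c
def wonz(c,u,v,z):
    f=210/np.tan(np.radians(float(c["fovy"]))/2);a=np.array([u-c["cx"],v-c["cy"]]);r=np.hypot(*a);th=r/f
    d=np.array([*(a/max(r,1e-9)*np.sin(th)),np.cos(th)]);d=c["T"][:3,:3]@d;p=c["T"][:3,3];return p+d*(z-p[2])/d[2]
def wproj(c,P):
    f=210/np.tan(np.radians(float(c["fovy"]))/2);q=np.linalg.inv(c["T"])@np.array([*P,1]);r=np.hypot(q[0],q[1]);th=np.arctan2(r,q[2])
    return q[:2]/r*th*f+[c["cx"],c["cy"]]
E
python3 - <<'E'
from h import *
st();c=wrist("w1")
E
```

```text
2.17 [561.4  -2.1 229.5] toolx [ 0. -0. -1.] jaw yaw -0.297 gap 94.5 F [-0.2 -1.4  0.1] q [-0.07  0.31  1.45 -0.    1.38  0.23]
```

View pics/w1.png

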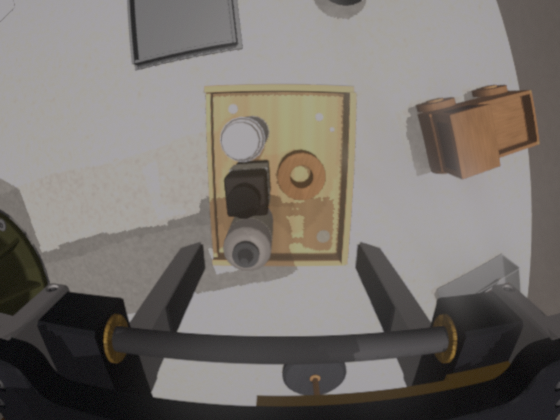

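```bash
sed -i 's|Mi=M\*R.from_rotvec(rv/n\*(i+1))|Mi=M*R.from_rotvec(rv/n*i)|' h.py; python3 - <<'E'
import cv2
im=cv2.imread("pics/w1.png");cv2.imwrite("pics/w1c.png",cv2.resize(im[80:275,195:365],None,fx=3,fy=3,interpolation=cv2.INTER_CUBIC))
E
```

```text
(no output)
```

View pics/w1c.png

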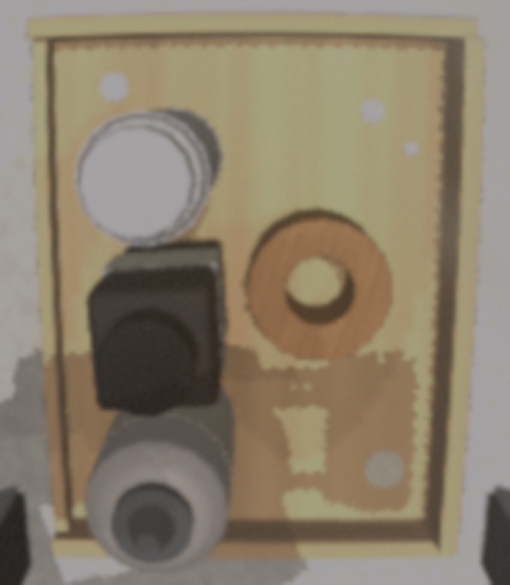

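```bash
python3 - <<'E'
from h import *
c=dict(np.load("pics/w1.npz"))
w=lambda u,v,z:wonz(c,195+(u+.5)/3-.5,80+(v+.5)/3-.5,z)
for n,a in dict(can=(138,178,137),canr=(79,178,137),canR=(197,178,137),ink=(150,348,135),glue=(152,517,132),glueshoulder=(157,495,106),roll=(318,286,47)).items():print(n,w(*a).round(1))
k=[w(*a,111) for a in((91,297),(217,272),(222,400),(99,409))]
for p in k:print(p.round(1))
print(sum(k)/4)
for a,b in((0,1),(3,2),(0,3),(1,2)):
    d=k[b]-k[a];print(np.linalg.norm(d),np.arctan2(d[1],d[0]))
for a in((28,30,45-21),(480,25,45),(458,552,45)):print(w(*a))
t=[w(3*(u-195),3*(v-80),22) for u,v in((240,46),(134,66))];print(t)
E
```

```text
can [549.7  67.1 137. ]
canr [533.8  72.3 137. ]
canR [565.4  62.  137. ]
ink [537.1  19.1 135. ]
glue [519.4 -33.2 132. ]
glueshoulder [517.4 -36.4 106. ]
roll [589.4   4.4  47. ]
[520.1  35.1 111. ]
[560.4  30.8 111. ]
[549.3  -9.2 111. ]
[ 5.102e+02 -5.000e-01  1.110e+02]
[535.01489477  14.05545894 111.        ]
40.46095549054466 -0.10722815209774306
40.07991415323471 -0.22023522639226026
36.98540618404783 -1.8426432786191629
41.54847497285574 -1.8399335607467093
[510.58366372 133.05362875  24.        ]
[675.96319632  82.55302385  45.        ]
[ 615.24297107 -121.85808513   45.        ]
[array([566.44094641, 170.31378419,  22.        ]), array([433.49973734, 197.14763661,  22.        ])]
```

```bash
python3 - <<'E'
from h import *
plan(533.5,15,200,-.26,n=2);
E
```

```text
n 2 rot [-0.0321 -0.001  -0.0001] per row rot [-0.016 -0.001 -0.   ]
[-0.016, -0.001, -0.0, 0.0147, -0.0161, -0.0024, 100]
[-0.016, -0.001, -0.0, 0.0147, -0.0161, -0.0027, 100]
```

Request:
apply_moves --plan '[-0.016,0,0,0.0147,-0.0161,-0.0025,100,-0.016,0,0,0.0147,-0.0161,-0.0027,100,0,0,0,0,0,0,100,0,0,0,0,0,0,100]'

```text
clock: 2.72
eef_pos: [532.0, 10.6, 200.8]
eef_rot: [1.752, 1.57, -0.086]
wrist_force: [-0.1, -0.0, -0.1]
finger_gap: 94.0
```

```bash
python3 - <<'E'
from h import *
st();c=wrist("w2")
im=c["image"][:,:,::-1];cv2.imwrite("pics/w2c.png",cv2.resize(im[60:300,170:390],None,fx=2.5,fy=2.5,interpolation=cv2.INTER_CUBIC))
st()
E
```

```text
2.73 [532.   10.6 200.8] toolx [ 0.001 -0.    -1.   ] jaw yaw -0.267 gap 94.0 F [-0.1 -0.  -0.1] q [-0.05  0.26  1.58 -0.    1.3   0.22]
2.77 [532.1  10.6 200.8] toolx [ 0.001 -0.    -1.   ] jaw yaw -0.268 gap 94.1 F [ 0.3  0.3 -0.5] q [-0.05  0.26  1.58 -0.    1.3   0.22]
```

View pics/w2c.png

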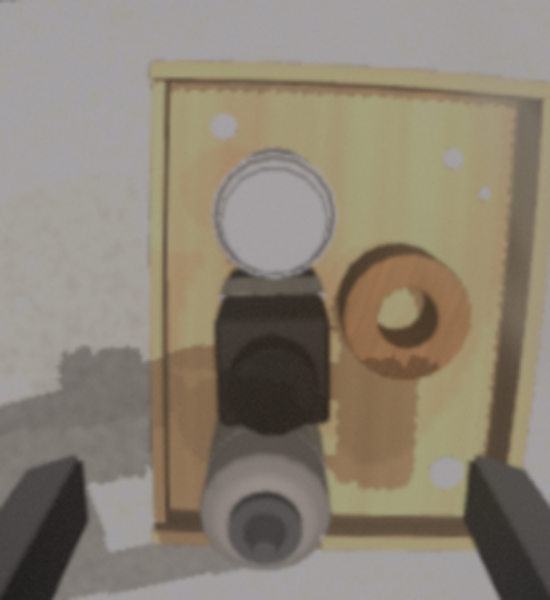

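```bash
python3 - <<'E'
from h import *
c=dict(np.load("pics/w2.npz"))
w=lambda u,v,z:wonz(c,170+(u+.5)/2.5-.5,60+(v+.5)/2.5-.5,z)
for n,a in dict(can=(275,221,137),ink=(272,376,135),glue=(265,525,132),glueshoulder=(265,507,106),roll=(408,312,47)).items():print(n,w(*a).round(1))
k=[w(*a,111) for a in((216,320),(327,318),(330,420),(219,425))]
print(sum(k)/4)
for a,b in((0,1),(3,2),(0,3),(1,2)):
    d=k[b]-k[a];print(np.linalg.norm(d),np.arctan2(d[1],d[0]))
E
```

```text
can [548.5  66.1 137. ]
ink [534.6  19.  135. ]
glue [517.9 -32.7 132. ]
glueshoulder [516.  -38.4 106. ]
roll [590.2   5.   47. ]
[533.33106858  13.3022626  111.        ]
37.74583772478227 -0.24995960950032062
39.26596615176438 -0.22030034715114974
38.068826626635904 -1.832104716785352
36.917479907998185 -1.7917457263380712
```

```bash
python3 - <<'E'
from h import *
plan(533,16,65,-.245,n=4);
E
```

```text
n 4 rot [-0.0226 -0.0002 -0.0011] per row rot [-0.006 -0.    -0.   ]
[-0.006, -0.0, -0.0, 0.0339, -0.0002, -0.0014, 100]
[-0.006, -0.0, -0.0, 0.0339, -0.0002, -0.0014, 100]
[-0.006, -0.0, -0.0, 0.0339, -0.0001, -0.0014, 100]
[-0.006, -0.0, -0.0, 0.0339, -0.0001, -0.0014, 100]
```

Request:
apply_moves --plan '[-0.022,0,0,0,-0.0005,-0.0055,100,0,0,0,0.045,0,0,100,0,0,0,0.045,0,0,100,0,0,0,0.0455,0,0,100,0,0,0,0,0,0,100]' --force 20

```text
clock: 3.4
eef_pos: [531.0, 16.5, 62.4]
eef_rot: [-1.37, 1.566, 3.098]
wrist_force: [-0.4, 0.1, 0.8]
finger_gap: 94.0
```

```bash
python3 - <<'E'
from h import *
st();c=wrist("w3")
plan(533,16,65,-.245,n=1)
E
```

```text
3.4 [531.   16.5  62.4] toolx [-0.005  0.    -1.   ] jaw yaw -0.244 gap 94.0 F [-0.4  0.1  0.8] q [-0.04  0.43  1.71  0.    1.01  0.21]
n 1 rot [0.0004 0.0002 0.0014] per row rot [0.    0.    0.001]
[0.0, 0.0, 0.001, -0.0003, 0.0007, 0.0003, 100]
```

View pics/w3.png

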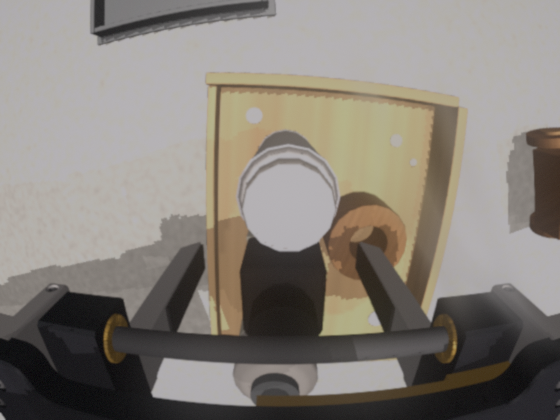

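Request:
apply_moves --plan '[0,0,0,0,0.0007,0,0,0,0,0,0,0,0,0,0,0,0,0,0,0,0,0,0,0,0,0,0,0,0,0,0,0,0,0,0]' --force 25

```text
clock: 4.08
eef_pos: [533.0, 16.1, 64.6]
eef_rot: [1.681, 1.571, -0.135]
wrist_force: [0.2, -1.0, -0.1]
finger_gap: 47.5
```

```bash
python3 - <<'E'
from h import *
st()
plan(533,16,65,-.245,n=1)
E
```

```text
4.08 [533.   16.1  64.6] toolx [ 0. -0. -1.] jaw yaw -0.245 gap 47.5 F [ 0.2 -1.  -0.1] q [-0.04  0.42  1.71 -0.    1.01  0.21]
n 1 rot [ 0.     -0.     -0.0001] per row rot [ 0. -0. -0.]
[0.0, -0.0, -0.0, -0.0004, -0.0, 0.0001, 100]
```

Request:
apply_moves --plan '[0,0,0,0,0,0,0,0,0,0,0,0,0,0,0,0,0,0,0,0,0]'

```text
clock: 4.45
eef_pos: [533.0, 16.1, 64.5]
eef_rot: [-2.085, 1.571, 2.383]
wrist_force: [-1.5, 0.4, 0.0]
finger_gap: 39.6
```

```bash
python3 - <<'E'
from h import *
st()
# tray centre average, slots
a=-.19;C=np.array([518,296])
for k in(-66,0,66):print(k,C+k*np.array([-np.sin(a),np.cos(a)]))
E
```

```text
4.45 [533.   16.1  64.5] toolx [-0.  0. -1.] jaw yaw -0.245 gap 39.6 F [-1.5  0.4  0. ] q [-0.04  0.42  1.71  0.    1.01  0.21]
-66 [505.53531293 231.18772048]
0 [518. 296.]
66 [530.46468707 360.81227952]
```

Request:
apply_moves --plan '[0,0,0,-0.02,0,0,0,0,0,0,-0.04,0,0,0,0,0,0,-0.045,0,0,0,0,0,0,-0.045,0,0,0,0,0,0,-0.01,0,0,0]'

```text
clock: 5.08
eef_pos: [533.7, 16.1, 227.0]
eef_rot: [1.778, 1.567, -0.038]
wrist_force: [-0.3, 0.9, -2.9]
finger_gap: 39.9
```

```bash
python3 - <<'E'
from h import *
st()
plan(518,296,225,-.19,n=8,grip=0)
E
```

```text
5.08 [533.7  16.1 227. ] toolx [ 0.004 -0.    -1.   ] jaw yaw -0.245 gap 39.9 F [-0.3  0.9 -2.9] q [-0.04  0.25  1.54  0.    1.35  0.21]
n 8 rot [-0.0549 -0.0007 -0.0039] per row rot [-0.007 -0.    -0.   ]
[-0.007, -0.0, -0.0, 0.0002, -0.0104, -0.0335, 0]
[-0.007, -0.0, -0.0, 0.0002, -0.0102, -0.0335, 0]
[-0.007, -0.0, -0.0, 0.0002, -0.0099, -0.0336, 0]
[-0.007, -0.0, -0.0, 0.0002, -0.0097, -0.0337, 0]
[-0.007, -0.0, -0.0, 0.0002, -0.0095, -0.0337, 0]
[-0.007, -0.0, -0.0, 0.0002, -0.0092, -0.0338, 0]
[-0.007, -0.0, -0.0, 0.0002, -0.009, -0.0339, 0]
[-0.007, -0.0, -0.0, 0.0002, -0.0088, -0.0339, 0]
```

Request:
apply_moves --plan '[0,0,0,0,-0.006,-0.02,0,-0.011,0,0,0,-0.0102,-0.0335,0,-0.011,0,0,0,-0.0101,-0.034,0,-0.011,0,0,0,-0.0098,-0.034,0,-0.011,0,0,0,-0.0098,-0.034,0]'

```text
clock: 5.7
eef_pos: [523.3, 179.0, 222.7]
eef_rot: [-1.102, 1.568, -2.873]
wrist_force: [0.4, 0.2, -2.8]
finger_gap: 40.0
```

Request:
apply_moves --plan '[-0.01,0,0,0,-0.0095,-0.0338,0,0,0,0,0,-0.0092,-0.0338,0,0,0,0,0,-0.009,-0.034,0,0,0,0,0,-0.0035,-0.012,0,0,0,0,0,0,0,0]'

```text
clock: 6.32
eef_pos: [514.9, 295.4, 223.4]
eef_rot: [-0.841, 1.569, -2.602]
wrist_force: [-0.8, -1.1, -1.6]
finger_gap: 40.0
```

```bash
python3 - <<'E'
from h import *
st();wrist("w4");c=cams.camera("top");cv2.imwrite("pics/t4.png",c["image"][:,:,::-1])
plan(518,296,60,-.19,n=4,grip=0)
E
```

```text
6.33 [514.9 295.4 223.4] toolx [-0.001 -0.001 -1.   ] jaw yaw -0.19 gap 40.0 F [-0.8 -1.1 -1.6] q [ 0.46  0.39  1.36 -0.    1.39  0.65]
n 4 rot [-0.0016  0.0007  0.0005] per row rot [-0.  0.  0.]
[-0.0, 0.0, 0.0, 0.041, 0.0006, -0.0005, 0]
[-0.0, 0.0, 0.0, 0.041, 0.0006, -0.0005, 0]
[-0.0, 0.0, 0.0, 0.041, 0.0006, -0.0005, 0]
[-0.0, 0.0, 0.0, 0.041, 0.0006, -0.0005, 0]
```

View pics/w4.png

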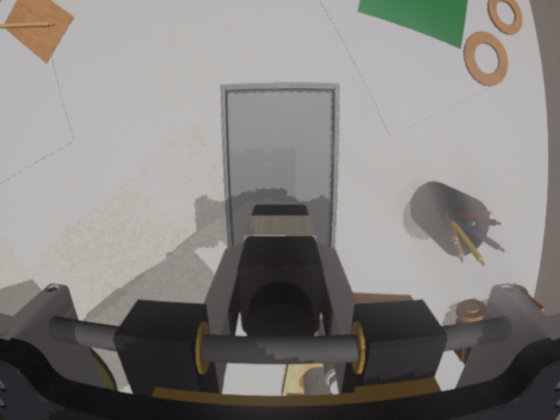

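View pics/t4.png

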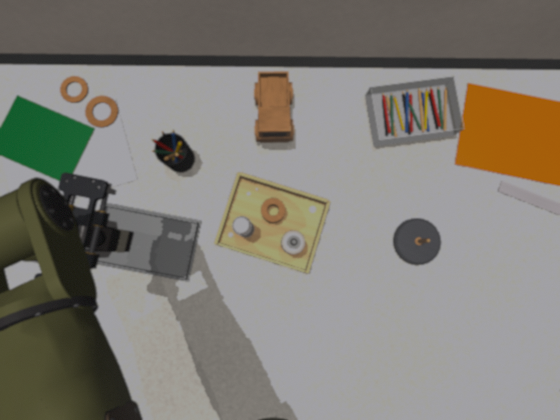

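Request:
apply_moves --plan '[0,0,0,0.03,0.002,-0.001,0,0,0,0,0.045,0,0,0,0,0,0,0.045,0,0,0,0,0,0,0.035,0,0,0,0,0,0,0,0,0,0]'

```text
clock: 7.05
eef_pos: [516.4, 294.5, 67.5]
eef_rot: [-0.91, 1.566, -2.673]
wrist_force: [-0.5, 1.2, -1.0]
finger_gap: 39.6
```

```bash
python3 - <<'E'
from h import *
st()
E
```

```text
7.05 [516.4 294.5  67.5] toolx [-0.004 -0.002 -1.   ] jaw yaw -0.192 gap 39.6 F [-0.5  1.2 -1. ] q [ 0.46  0.54  1.52 -0.    1.09  0.65]
```

Request:
apply_moves --plan '[0,0,0,0.005,0,0,0,0,0,0,0.003,0,0,0,0,0,0,0,0,0,0,0,0,0,0,0,0,0]'

```text
clock: 7.55
eef_pos: [517.5, 296.2, 62.1]
eef_rot: [2.245, 1.57, 0.483]
wrist_force: [-0.4, 0.5, -1.7]
finger_gap: 39.8
```

Request:
apply_moves --plan '[0,0,0,0.0015,0,0,0,0,0,0,0.001,0,0,0,0,0,0,0,0,0,0]'

```text
clock: 7.92
eef_pos: [517.4, 296.2, 59.5]
eef_rot: [2.456, 1.571, 0.694]
wrist_force: [-3.0, -0.1, 4.8]
finger_gap: 39.7
```

Request:
apply_moves --plan '[0,0,0,0,0,0,100,0,0,0,0,0,0,100,0,0,0,0,0,0,100,0,0,0,-0.03,0,0,100,0,0,0,-0.05,0,0,100]'

```text
clock: 8.55
eef_pos: [516.6, 295.7, 138.5]
eef_rot: [-0.92, 1.567, -2.682]
wrist_force: [0.3, 0.4, 0.4]
finger_gap: 86.5
```

Request:
apply_moves --plan '[0,0,0,-0.05,0,0,100,0,0,0,-0.03,0,0,100,0,0,0,0,0,0,100]'

```text
clock: 8.93
eef_pos: [518.0, 296.4, 221.2]
eef_rot: [2.212, 1.567, 0.45]
wrist_force: [0.5, -0.3, -0.1]
finger_gap: 94.2
```

```bash
python3 - <<'E'
from h import *
st();wrist("w5")
plan(548,66.7,200,-.29,n=6,grip=100)
E
```

```text
8.93 [518.  296.4 221.2] toolx [ 0.004  0.002 -1.   ] jaw yaw -0.191 gap 94.2 F [ 0.5 -0.3 -0.1] q [ 0.46  0.39  1.36 -0.    1.38  0.65]
n 6 rot [ 0.099  -0.0006 -0.0007] per row rot [ 0.016 -0.    -0.   ]
[0.016, -0.0, -0.0, 0.0032, 0.0123, 0.0366, 100]
[0.016, -0.0, -0.0, 0.0032, 0.0129, 0.0364, 100]
[0.016, -0.0, -0.0, 0.0032, 0.0135, 0.0362, 100]
[0.016, -0.0, -0.0, 0.0032, 0.0141, 0.0359, 100]
[0.016, -0.0, -0.0, 0.0032, 0.0146, 0.0357, 100]
[0.016, -0.0, -0.0, 0.0032, 0.0152, 0.0354, 100]
```

View pics/w5.png

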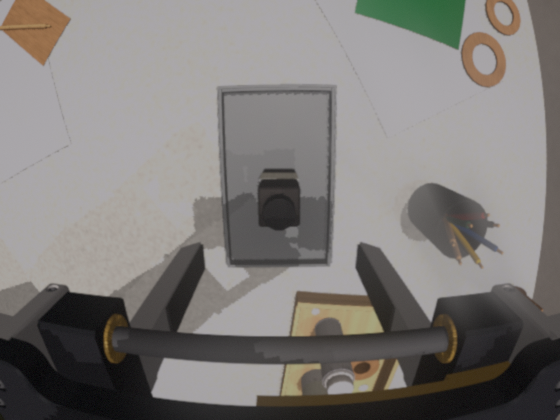

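Request:
apply_moves --plan '[0.016,0,0,0.0032,0.0123,0.0366,100,0.016,0,0,0.0032,0.0129,0.0364,100,0.016,0,0,0.0032,0.0135,0.0362,100,0.016,0,0,0.0032,0.0141,0.0359,100,0.016,0,0,0.0032,0.0146,0.0357,100]'

```text
clock: 9.6
eef_pos: [542.5, 103.5, 201.0]
eef_rot: [-1.165, 1.568, -3.007]
wrist_force: [0.6, -0.4, -0.5]
finger_gap: 94.1
```

Request:
apply_moves --plan '[0.016,0,0,0.0032,0.0152,0.0354,100,0,0,0,0,0,0,100,0,0,0,0,0,0,100,0,0,0,0,0,0,100]'

```text
clock: 10.1
eef_pos: [548.0, 67.6, 199.4]
eef_rot: [-1.385, 1.57, 3.042]
wrist_force: [-0.9, -0.1, -0.2]
finger_gap: 93.9
```

```bash
python3 - <<'E'
from h import *
st();c=wrist("w6")
im=c["image"][:,:,::-1];cv2.imwrite("pics/w6c.png",cv2.resize(im[60:420,100:460],None,fx=1.66,fy=1.66,interpolation=cv2.INTER_CUBIC))
print(wproj(c,(548,66.7,137)),wproj(c,(515.5,-35.5,132)))
plan(548,66.7,65,-.29,n=4,grip=100)
E
```

```text
10.1 [548.   67.6 199.4] toolx [-0.001  0.    -1.   ] jaw yaw -0.286 gap 93.9 F [-0.9 -0.1 -0.2] q [0.06 0.31 1.52 0.   1.31 0.34]
[278.55073342 223.14281802] [276.29193331 328.33023308]
n 4 rot [0.0043 0.     0.0003] per row rot [0.001 0.    0.   ]
[0.001, 0.0, 0.0, 0.0337, 0.0001, 0.0002, 100]
[0.001, 0.0, 0.0, 0.0337, 0.0, 0.0002, 100]
[0.001, 0.0, 0.0, 0.0337, 0.0, 0.0002, 100]
[0.001, 0.0, 0.0, 0.0337, 0.0, 0.0002, 100]
```

View pics/w6.png

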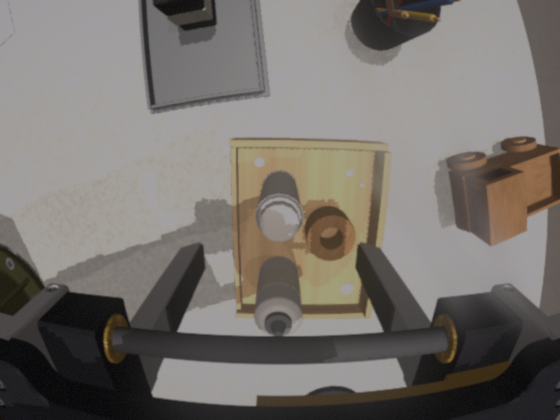

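Request:
apply_moves --plan '[0,0,0,0.045,0.0007,-0.001,100,0,0,0,0.045,0,0,100,0,0,0,0.0448,0,0,100,0,0,0,0,0,0,100,0,0,0,0,0,0,60]' --force 25

```text
clock: 10.78
eef_pos: [550.1, 67.8, 66.9]
eef_rot: [1.934, 1.569, 0.076]
wrist_force: [-0.6, 0.4, 0.8]
finger_gap: 87.2
```

Request:
apply_moves --plan '[0,0,0,0,0,0,0,0,0,0,0,0,0,0,0,0,0,0,0,0,0,0,0,0,0,0,0,0,0,0,0,0,0,0,0]'

```text
clock: 11.4
eef_pos: [549.2, 67.4, 65.1]
eef_rot: [-1.96, 1.571, 2.466]
wrist_force: [0.4, -0.0, 0.9]
finger_gap: 40.0
```

```bash
python3 - <<'E'
from h import *
st()
E
```

```text
11.4 [549.2  67.4  65.1] toolx [-0.  0. -1.] jaw yaw -0.287 gap 40.0 F [ 0.4 -0.   0.9] q [0.06 0.46 1.65 0.   1.03 0.34]
```

Request:
apply_moves --plan '[0,0,0,-0.02,0,0,0,0,0,0,-0.04,0,0,0,0,0,0,-0.05,0,0,0,0,0,0,-0.04,0,0,0,0,0,0,-0.01,0,0,0]'

```text
clock: 12.02
eef_pos: [549.8, 67.5, 227.2]
eef_rot: [1.927, 1.567, 0.069]
wrist_force: [0.5, 0.4, -1.2]
finger_gap: 39.9
```

```bash
python3 - <<'E'
from h import *
st()
plan(505,231.4,225,-.19,n=5,grip=0)
E
```

```text
12.03 [549.8  67.5 227.2] toolx [ 0.004  0.    -1.   ] jaw yaw -0.287 gap 39.9 F [ 0.5  0.4 -1.2] q [0.06 0.29 1.48 0.   1.37 0.34]
n 5 rot [-0.097  -0.0011 -0.0034] per row rot [-0.019 -0.    -0.001]
[-0.019, -0.0, -0.001, 0.0004, -0.0179, -0.0289, 0]
[-0.019, -0.0, -0.001, 0.0004, -0.0173, -0.0292, 0]
[-0.019, -0.0, -0.001, 0.0004, -0.0167, -0.0296, 0]
[-0.019, -0.0, -0.001, 0.0004, -0.0162, -0.0299, 0]
[-0.019, -0.0, -0.001, 0.0004, -0.0156, -0.0302, 0]
```

Request:
apply_moves --plan '[-0.019,0,0,0,-0.0179,-0.0289,0,-0.019,0,0,0,-0.0173,-0.0292,0,-0.019,0,0,0,-0.0167,-0.0296,0,-0.02,0,0,0,-0.0162,-0.0299,0,-0.02,0,0,0,-0.0156,-0.0302,0]'

```text
clock: 12.65
eef_pos: [503.7, 232.2, 223.4]
eef_rot: [-1.013, 1.568, -2.773]
wrist_force: [-0.1, 0.2, -0.3]
finger_gap: 39.6
```

Request:
apply_moves --plan '[0,0,0,0,0,0,0,0,0,0,0,0,0,0,0,0,0,0.03,0,0,0]'

```text
clock: 13.02
eef_pos: [505.5, 230.7, 195.9]
eef_rot: [2.086, 1.568, 0.324]
wrist_force: [0.5, -0.2, -1.3]
finger_gap: 40.0
```

```bash
python3 - <<'E'
from h import *
st();wrist("w7")
plan(505,231.4,62,-.19,n=3,grip=0)
E
```

```text
13.03 [505.5 230.7 195.9] toolx [ 0.003  0.001 -1.   ] jaw yaw -0.191 gap 40.0 F [ 0.5 -0.2 -1.3] q [ 0.36  0.32  1.52 -0.    1.3   0.55]
n 3 rot [-0.0014  0.0023  0.0036] per row rot [-0.     0.001  0.001]
[-0.0, 0.001, 0.001, 0.0429, 0.0005, -0.0007, 0]
[-0.0, 0.001, 0.001, 0.0429, 0.0004, -0.0006, 0]
[-0.0, 0.001, 0.001, 0.0429, 0.0004, -0.0006, 0]
```

View pics/w7.png

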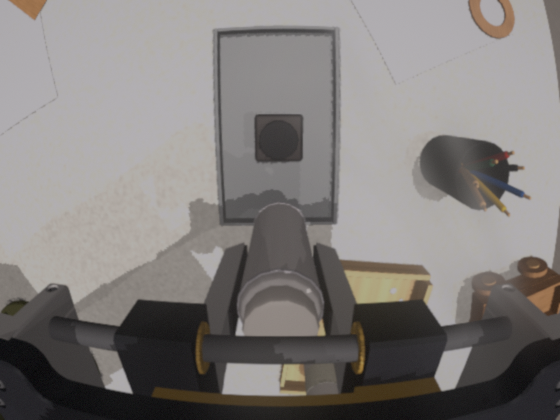

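Request:
apply_moves --plan '[0,0,0,0.045,0.0005,-0.0007,0,0,0,0,0.045,0,0,0,0,0,0,0.035,0,0,0,0,0,0,0.007,0,0,0,0,0,0,0,0,0,0]'

```text
clock: 13.7
eef_pos: [505.6, 231.7, 63.9]
eef_rot: [2.132, 1.57, 0.371]
wrist_force: [0.9, 0.6, -0.4]
finger_gap: 39.7
```

Request:
apply_moves --plan '[0,0,0,0,0,0,0,0,0,0,0,0,0,0]'

```text
clock: 13.95
eef_pos: [505.6, 232.1, 64.2]
eef_rot: [2.139, 1.569, 0.378]
wrist_force: [0.8, 0.3, -1.4]
finger_gap: 39.8
```

Request:
apply_moves --plan '[0,0,0,0.003,0,0,0,0,0,0,0.0012,0,0,0,0,0,0,0,0,0,0,0,0,0,0,0,0,0]'

```text
clock: 14.45
eef_pos: [505.3, 232.2, 60.0]
eef_rot: [2.235, 1.57, 0.474]
wrist_force: [-4.6, -1.1, 11.2]
finger_gap: 39.8
```

Request:
apply_moves --plan '[0,0,0,0,0,0,100,0,0,0,0,0,0,100,0,0,0,0,0,0,100,0,0,0,-0.03,0,0,100,0,0,0,-0.05,0,0,100]'

```text
clock: 15.08
eef_pos: [504.3, 231.6, 138.4]
eef_rot: [-1.015, 1.567, -2.775]
wrist_force: [0.6, 1.0, 0.2]
finger_gap: 86.7
```

Request:
apply_moves --plan '[0,0,0,-0.05,0,0,100,0,0,0,-0.02,0,0,100,0,0,0,0,0,0,100]'

```text
clock: 15.45
eef_pos: [505.5, 232.1, 209.9]
eef_rot: [2.12, 1.568, 0.359]
wrist_force: [-0.1, 0.3, 0.1]
finger_gap: 94.0
```

```bash
python3 - <<'E'
from h import *
st()
plan(515.5,-35.5,200,-.29,n=7,grip=100)
E
```

```text
15.45 [505.5 232.1 209.9] toolx [ 0.002  0.001 -1.   ] jaw yaw -0.19 gap 94.0 F [-0.1  0.3  0.1] q [ 0.36  0.31  1.5  -0.    1.33  0.55]
n 7 rot [ 0.0999 -0.0014 -0.0021] per row rot [ 0.014 -0.    -0.   ]
[0.014, -0.0, -0.0, 0.0014, 0.0086, 0.0373, 100]
[0.014, -0.0, -0.0, 0.0014, 0.0092, 0.0371, 100]
[0.014, -0.0, -0.0, 0.0014, 0.0097, 0.037, 100]
[0.014, -0.0, -0.0, 0.0014, 0.0102, 0.0369, 100]
[0.014, -0.0, -0.0, 0.0014, 0.0107, 0.0367, 100]
[0.014, -0.0, -0.0, 0.0014, 0.0113, 0.0366, 100]
[0.014, -0.0, -0.0, 0.0014, 0.0118, 0.0364, 100]
```

Request:
apply_moves --plan '[0.014,0,0,0.0014,0.0086,0.0373,100,0.014,0,0,0.0014,0.0092,0.0371,100,0.014,0,0,0.0014,0.0097,0.037,100,0.014,0,0,0.0014,0.0102,0.0369,100,0.014,0,0,0.0014,0.0107,0.0367,100]'

```text
clock: 16.08
eef_pos: [511.7, 39.6, 200.1]
eef_rot: [-1.316, 1.569, 3.136]
wrist_force: [0.5, 0.3, -0.2]
finger_gap: 94.1
```

Request:
apply_moves --plan '[0.014,0,0,0.0014,0.0113,0.0366,100,0.014,0,0,0.0014,0.0118,0.0364,100,0,0,0,0,0,0,100,0,0,0,0,0,0,100,0,0,0,0,0,0,100]'

```text
clock: 16.7
eef_pos: [515.2, -34.8, 198.7]
eef_rot: [-1.579, 1.57, 2.847]
wrist_force: [1.1, -0.1, -0.1]
finger_gap: 94.3
```

```bash
python3 - <<'E'
from h import *
st();c=wrist("w8");print(wproj(c,(515.5,-35.5,132)),wproj(c,(589,5,47)))
plan(515.5,-35.5,65,-.29,n=3,grip=100)
E
```

```text
16.7 [515.2 -34.8 198.7] toolx [-0.001  0.    -1.   ] jaw yaw -0.287 gap 94.3 F [ 1.1 -0.1 -0.1] q [-0.14  0.23  1.62  0.    1.29  0.15]
[278.83166995 221.04256031] [336.80974099 138.36744603]
n 3 rot [ 0.0033 -0.      0.0004] per row rot [ 0.001 -0.     0.   ]
[0.001, -0.0, 0.0, 0.0446, 0.0002, 0.0002, 100]
[0.001, -0.0, 0.0, 0.0446, 0.0002, 0.0002, 100]
[0.001, -0.0, 0.0, 0.0446, 0.0001, 0.0002, 100]
```

View pics/w8.png

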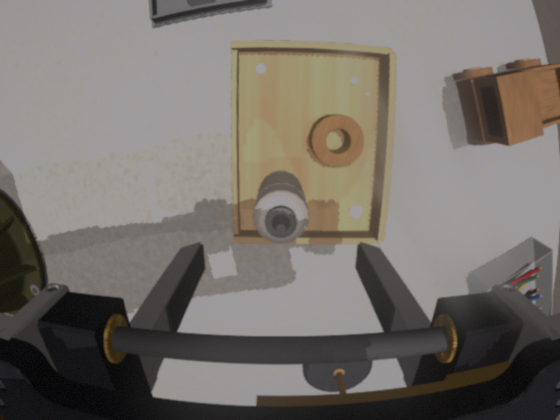

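Request:
apply_moves --plan '[0,0,0,0.045,0.0012,0,100,0,0,0,0.045,0,0,100,0,0,0,0.044,0,0,100,0,0,0,0,0,0,100,0,0,0,0,0,0,70]' --force 25

```text
clock: 17.38
eef_pos: [517.4, -35.8, 66.7]
eef_rot: [1.728, 1.569, -0.13]
wrist_force: [1.2, -0.2, 0.0]
finger_gap: 86.7
```

Request:
apply_moves --plan '[0,0,0,0,0,0,0,0,0,0,0,0,0,0,0,0,0,0,0,0,0,0,0,0,0,0,0,0,0,0,0,0,0,0,0]'

```text
clock: 18.0
eef_pos: [516.6, -36.1, 65.2]
eef_rot: [1.802, 1.571, -0.057]
wrist_force: [-1.2, 0.5, 1.8]
finger_gap: 49.8
```

```bash
python3 - <<'E'
from h import *
st()
E
```

```text
18.0 [516.6 -36.1  65.2] toolx [ 0. -0. -1.] jaw yaw -0.288 gap 49.8 F [-1.2  0.5  1.8] q [-0.14  0.39  1.75  0.    1.    0.15]
```

Request:
apply_moves --plan '[0,0,0,-0.02,0,0,0,0,0,0,-0.04,0,0,0,0,0,0,-0.05,0,0,0,0,0,0,-0.045,0,0,0,0,0,0,-0.01,0,0,0]'

```text
clock: 18.62
eef_pos: [517.2, -36.1, 232.5]
eef_rot: [1.713, 1.567, -0.145]
wrist_force: [-0.2, 0.4, -0.8]
finger_gap: 49.4
```

```bash
python3 - <<'E'
from h import *
st()
plan(530,361,230,-.19,n=10,grip=0)
E
```

```text
18.62 [517.2 -36.1 232.5] toolx [ 0.004 -0.001 -1.   ] jaw yaw -0.288 gap 49.4 F [-0.2  0.4 -0.8] q [-0.14  0.21  1.57 -0.    1.36  0.15]
n 10 rot [-0.098  -0.0004 -0.004 ] per row rot [-0.01 -0.   -0.  ]
[-0.01, -0.0, -0.0, 0.0002, -0.0101, -0.0384, 0]
[-0.01, -0.0, -0.0, 0.0002, -0.0097, -0.0385, 0]
[-0.01, -0.0, -0.0, 0.0002, -0.0093, -0.0386, 0]
[-0.01, -0.0, -0.0, 0.0002, -0.0089, -0.0387, 0]
[-0.01, -0.0, -0.0, 0.0002, -0.0085, -0.0388, 0]
[-0.01, -0.0, -0.0, 0.0002, -0.0082, -0.0389, 0]
[-0.01, -0.0, -0.0, 0.0002, -0.0078, -0.039, 0]
[-0.01, -0.0, -0.0, 0.0002, -0.0074, -0.039, 0]
[-0.01, -0.0, -0.0, 0.0003, -0.007, -0.0391, 0]
[-0.01, -0.0, -0.0, 0.0003, -0.0066, -0.0392, 0]
```

Request:
apply_moves --plan '[-0.01,0,0,0,-0.0101,-0.0384,0,-0.01,0,0,0,-0.0097,-0.0385,0,-0.01,0,0,0,-0.0093,-0.0386,0,-0.01,0,0,0,-0.0089,-0.0387,0,-0.01,0,0,0,-0.0085,-0.0388,0]'

```text
clock: 19.25
eef_pos: [522.2, 163.6, 228.4]
eef_rot: [-1.089, 1.568, -2.897]
wrist_force: [0.2, -0.1, -1.6]
finger_gap: 49.6
```

Request:
apply_moves --plan '[-0.01,0,0,0,-0.0082,-0.0389,0,-0.01,0,0,0,-0.0078,-0.039,0,-0.01,0,0,0,-0.0074,-0.039,0,-0.01,0,0,0,-0.007,-0.0391,0,-0.01,0,0,0,-0.0066,-0.0392,0]'

```text
clock: 19.88
eef_pos: [528.4, 362.1, 228.1]
eef_rot: [-0.831, 1.568, -2.589]
wrist_force: [0.6, -0.6, -1.2]
finger_gap: 49.8
```

Request:
apply_moves --plan '[0,0,0,0,0,0,0,0,0,0,0,0,0,0,0,0,0,0,0,0,0]'

```text
clock: 20.25
eef_pos: [529.0, 360.0, 229.8]
eef_rot: [-0.644, 1.57, -2.404]
wrist_force: [0.4, -1.1, -0.8]
finger_gap: 49.4
```

```bash
python3 - <<'E'
from h import *
st();wrist("w9")
plan(530,361,63,-.19,n=4,grip=0)
E
```

```text
20.25 [529.  360.  229.8] toolx [-0. -0. -1.] jaw yaw -0.189 gap 49.4 F [ 0.4 -1.1 -0.8] q [ 0.54  0.49  1.2  -0.    1.45  0.73]
n 4 rot [0.0009 0.0001 0.0001] per row rot [0. 0. 0.]
[0.0, 0.0, 0.0, 0.0417, 0.0002, -0.0003, 0]
[0.0, 0.0, 0.0, 0.0417, 0.0002, -0.0003, 0]
[0.0, 0.0, 0.0, 0.0417, 0.0002, -0.0003, 0]
[0.0, 0.0, 0.0, 0.0417, 0.0002, -0.0003, 0]
```

View pics/w9.png

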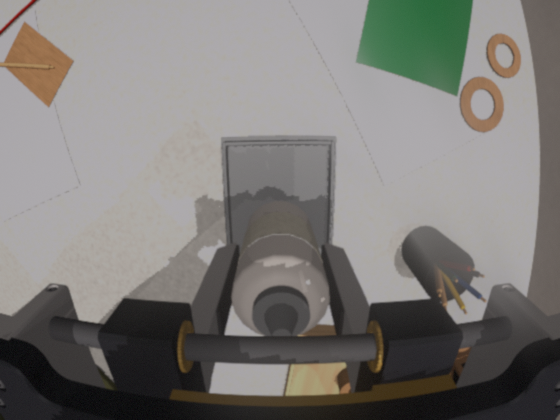

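Request:
apply_moves --plan '[0,0,0,0.03,0.0008,-0.001,0,0,0,0,0.045,0,0,0,0,0,0,0.045,0,0,0,0,0,0,0.035,0,0,0,0,0,0,0.01,0,0,0]'

```text
clock: 20.92
eef_pos: [529.2, 360.8, 63.2]
eef_rot: [-0.843, 1.568, -2.603]
wrist_force: [0.2, 0.1, -0.7]
finger_gap: 49.5
```

Request:
apply_moves --plan '[0,0,0,0,0,0,0,0,0,0,0,0,0,0]'

```text
clock: 21.18
eef_pos: [530.6, 362.2, 66.9]
eef_rot: [2.295, 1.568, 0.536]
wrist_force: [-0.1, -0.8, -1.0]
finger_gap: 50.0
```

Request:
apply_moves --plan '[0,0,0,0.003,0,0,0,0,0,0,0.001,0,0,0,0,0,0,0,0,0,0,0,0,0,0,0,0,0]'

```text
clock: 21.68
eef_pos: [529.8, 361.9, 61.1]
eef_rot: [2.581, 1.571, 0.822]
wrist_force: [-0.1, -0.2, -1.3]
finger_gap: 49.8
```

Request:
apply_moves --plan '[0,0,0,0.001,0,0,0,0,0,0,0,0,0,0,0,0,0,0,0,0,0]'

```text
clock: 22.05
eef_pos: [529.9, 361.9, 60.3]
eef_rot: [2.425, 1.57, 0.666]
wrist_force: [0.1, -0.5, 2.0]
finger_gap: 50.0
```

Request:
apply_moves --plan '[0,0,0,0,0,0,100,0,0,0,0,0,0,100,0,0,0,0,0,0,100,0,0,0,-0.03,0,0,100,0,0,0,-0.05,0,0,100]'

```text
clock: 22.68
eef_pos: [529.1, 361.3, 139.4]
eef_rot: [-0.836, 1.567, -2.595]
wrist_force: [0.5, 0.6, 0.0]
finger_gap: 93.3
```

Request:
apply_moves --plan '[0,0,0,-0.05,0,0,100,0,0,0,-0.03,0,0,100,0,0,0,0,0,0,100]'

```text
clock: 23.05
eef_pos: [530.4, 362.2, 222.4]
eef_rot: [2.306, 1.567, 0.548]
wrist_force: [0.3, -0.1, -0.6]
finger_gap: 93.9
```

```bash
python3 - <<'E'
from h import *
st()
plan(589,5,180,1.28,n=11,grip=100)
E
```

```text
23.05 [530.4 362.2 222.4] toolx [ 0.004  0.002 -1.   ] jaw yaw -0.188 gap 93.9 F [ 0.3 -0.1 -0.6] q [0.54 0.5  1.21 0.   1.43 0.73]
n 11 rot [-1.4679 -0.     -0.0047] per row rot [-0.133 -0.    -0.   ]
[-0.133, -0.0, -0.0, 0.0038, 0.0113, 0.0309, 100]
[-0.133, -0.0, -0.0, 0.0038, 0.0071, 0.0321, 100]
[-0.133, -0.0, -0.0, 0.0038, 0.0027, 0.0328, 100]
[-0.133, -0.0, -0.0, 0.0038, -0.0017, 0.0329, 100]
[-0.133, -0.0, -0.0, 0.0038, -0.006, 0.0324, 100]
[-0.133, -0.0, -0.0, 0.0038, -0.0103, 0.0313, 100]
[-0.133, -0.0, -0.0, 0.0038, -0.0143, 0.0296, 100]
[-0.133, -0.0, -0.0, 0.0038, -0.0181, 0.0275, 100]
[-0.133, -0.0, -0.0, 0.0038, -0.0216, 0.0248, 100]
[-0.133, -0.0, -0.0, 0.0038, -0.0247, 0.0217, 100]
[-0.133, -0.0, -0.0, 0.0038, -0.0274, 0.0182, 100]
```

Request:
apply_moves --plan '[-0.133,0,0,0,0.0113,0.0309,100,-0.133,0,0,0,0.0071,0.0321,100,-0.133,0,0,0,0.0027,0.0328,100,-0.133,0,0,0.004,-0.0017,0.0329,100,-0.133,0,0,0.006,-0.006,0.0324,100]'

```text
clock: 23.68
eef_pos: [555.9, 198.2, 208.4]
eef_rot: [-1.764, 1.569, -2.854]
wrist_force: [-0.3, 0.8, 0.5]
finger_gap: 93.8
```

Request:
apply_moves --plan '[-0.133,0,0,0.006,-0.0103,0.0313,100,-0.133,0,0,0.006,-0.0143,0.0296,100,-0.133,0,0,0.006,-0.0181,0.0275,100,-0.133,0,0,0.006,-0.0216,0.0248,100,-0.133,0,0,0.004,-0.0247,0.0217,100]'

```text
clock: 24.3
eef_pos: [581.8, 35.9, 180.1]
eef_rot: [-2.721, 1.568, 3.138]
wrist_force: [-0.6, 0.6, -0.2]
finger_gap: 94.1
```

Request:
apply_moves --plan '[-0.133,0,0,0.004,-0.0274,0.0182,100,0,0,0,0,0,0,100,0,0,0,0,0,0,100,0,0,0,0,0,0,100]'

```text
clock: 24.8
eef_pos: [587.4, 5.4, 177.8]
eef_rot: [3.135, 1.57, 2.839]
wrist_force: [-0.1, 0.9, 0.6]
finger_gap: 93.5
```

```bash
python3 - <<'E'
from h import *
st();c=wrist("w10");print(wproj(c,(589,5,47)))
c=cams.camera("top");cv2.imwrite("pics/t10.png",c["image"][:,:,::-1])
c=cams.camera("scene");cv2.imwrite("pics/s10.png",c["image"][:,:,::-1])
E
```

```text
24.8 [587.4   5.4 177.8] toolx [-0.  0. -1.] jaw yaw 1.275 gap 93.5 F [-0.1  0.9  0.6] q [-0.05  0.41  1.44  0.    1.29 -1.33]
[280.65070386 200.18052994]
```

View pics/w10.png

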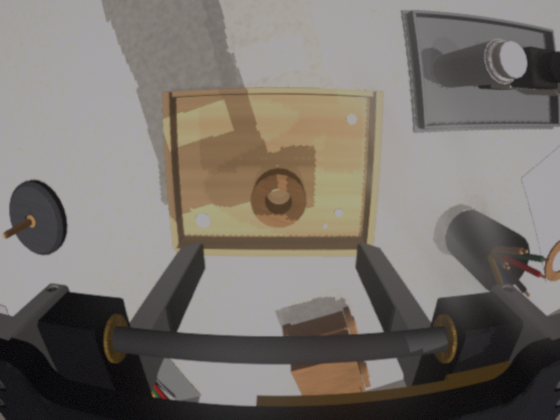

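View pics/s10.png

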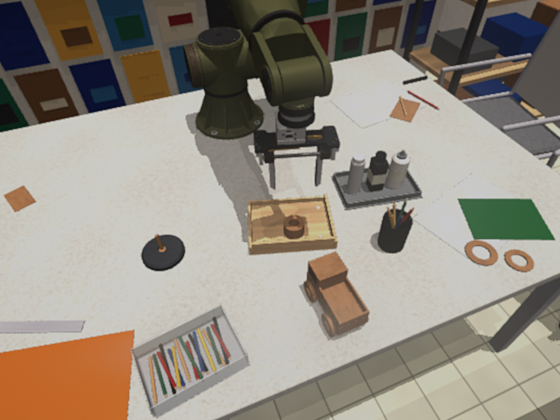

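Request:
apply_moves --plan '[0,0,0,0.04,-0.0005,0.0005,100,0,0,0,0.045,0,0,100,0,0,0,0.045,0,0,100,0,0,0,0.03,0,0,100,0,0,0,0,0,0,100]' --force 20

```text
clock: 25.58
eef_pos: [586.7, 4.2, 16.3]
eef_rot: [-2.909, 1.567, 3.078]
wrist_force: [1.1, 0.3, 0.8]
finger_gap: 93.3
```

Request:
apply_moves --plan '[0,0,0,0,0,0,100,0,0,0,0,0,0,100]'

```text
clock: 25.82
eef_pos: [588.7, 3.9, 19.7]
eef_rot: [0.246, 1.568, -0.05]
wrist_force: [-0.3, 0.3, -0.2]
finger_gap: 94.1
```

```bash
python3 - <<'E'
from h import *
st();c=wrist("w11")
E
```

```text
25.82 [588.7   3.9  19.7] toolx [ 0.002 -0.    -1.   ] jaw yaw 1.275 gap 94.1 F [-0.3  0.3 -0.2] q [-0.06  0.59  1.57  0.    0.98 -1.33]
```

View pics/w11.png

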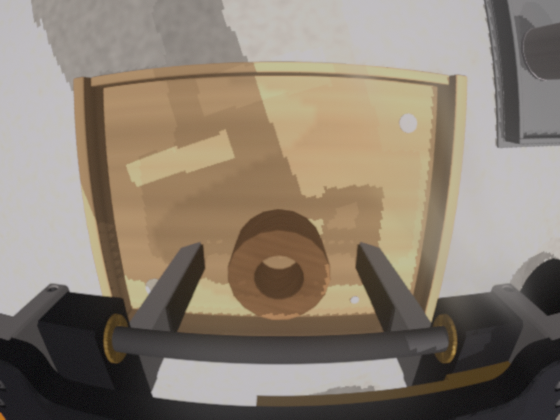

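```bash
python3 - <<'E'
from h import *
c=dict(np.load("pics/w11.npz"));print(wproj(c,(588.7,4,47)),wonz(c,279,276,47),wonz(c,280,247,47))
c=cams.camera("top");im=c["image"][:,:,::-1];cv2.imwrite("pics/w11c.png",cv2.resize(cv2.imread("pics/w11.png")[190:350,200:360],None,fx=4,fy=4))
E
```

```text
[281.29121617 276.50157457] [588.05372993   2.93002503  47.        ] [572.08791358   8.35350493  47.        ]
```

View pics/w11c.png

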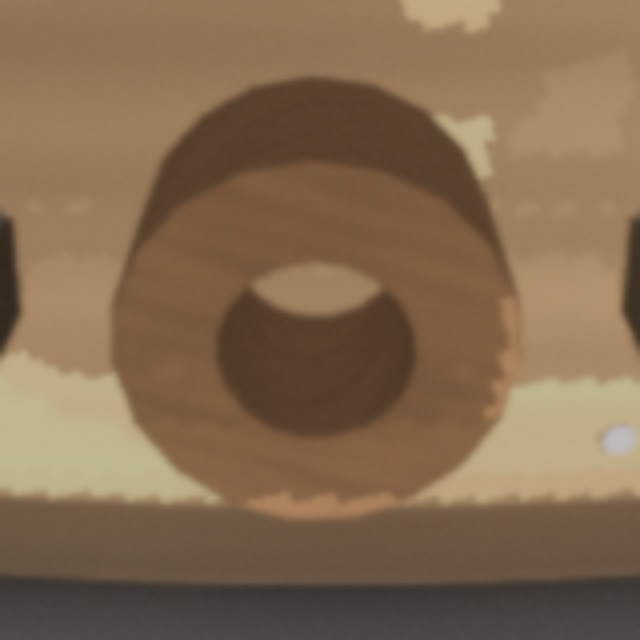

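Request:
apply_moves --plan '[0,0,0,0.003,-0.001,0,80,0,0,0,0,0,0,0,0,0,0,0,0,0,0,0,0,0,0,0,0,0,0,0,0,0,0,0,0]' --force 20

```text
clock: 26.55
eef_pos: [587.6, 2.9, 15.1]
eef_rot: [0.803, 1.571, 0.507]
wrist_force: [-0.0, 0.4, 0.8]
finger_gap: 54.5
```

Request:
apply_moves --plan '[0,0,0,0,0,0,0,0,0,0,0,0,0,0]'

```text
clock: 26.8
eef_pos: [587.6, 2.9, 15.1]
eef_rot: [0.719, 1.571, 0.423]
wrist_force: [0.7, -0.1, -0.0]
finger_gap: 54.7
```

```bash
python3 - <<'E'
from h import *
st()
E
```

```text
26.8 [587.6   2.9  15.1] toolx [ 0.  0. -1.] jaw yaw 1.275 gap 54.7 F [ 0.7 -0.1 -0. ] q [-0.06  0.6   1.57  0.    0.97 -1.33]
```

Request:
apply_moves --plan '[0,0,0,-0.015,0,0,0,0,0,0,-0.035,0,0,0,0,0,0,-0.045,0,0,0,0,0,0,-0.045,0,0,0,0,0,0,-0.01,0,0,0]'

```text
clock: 27.42
eef_pos: [588.6, 2.9, 169.1]
eef_rot: [0.238, 1.565, -0.058]
wrist_force: [-0.1, 0.5, -0.9]
finger_gap: 54.6
```

```bash
python3 - <<'E'
from h import *
st();
plan(520,-331,165,1.275,n=8,grip=0)
E
```

```text
27.43 [588.6   2.9 169.1] toolx [ 0.005 -0.    -1.   ] jaw yaw 1.275 gap 54.6 F [-0.1  0.5 -0.9] q [-0.06  0.41  1.46 -0.    1.27 -1.33]
n 8 rot [ 0.0001  0.0054 -0.0013] per row rot [ 0.     0.001 -0.   ]
[0.0, 0.001, -0.0, 0.0005, -0.0424, 0.004, 0]
[0.0, 0.001, -0.0, 0.0005, -0.0424, 0.004, 0]
[0.0, 0.001, -0.0, 0.0005, -0.0424, 0.004, 0]
[0.0, 0.001, -0.0, 0.0005, -0.0424, 0.004, 0]
[0.0, 0.001, -0.0, 0.0005, -0.0424, 0.004, 0]
[0.0, 0.001, -0.0, 0.0005, -0.0424, 0.004, 0]
[0.0, 0.001, -0.0, 0.0005, -0.0424, 0.004, 0]
[0.0, 0.001, -0.0, 0.0005, -0.0424, 0.004, 0]
```

Request:
apply_moves --plan '[0,0,0,0,-0.03,0.003,0,0,0,0,0,-0.044,0.004,0,0,0,0,0,-0.044,0.004,0,0,0,0,0,-0.044,0.004,0,0,0,0,0,-0.044,0.004,0]'

```text
clock: 28.05
eef_pos: [544.9, -200.9, 164.6]
eef_rot: [3.002, 1.57, 2.707]
wrist_force: [-0.2, -0.1, -0.3]
finger_gap: 54.6
```

Request:
apply_moves --plan '[0,0,0,0,-0.03,0.002,0,0,0,0,0,0,0,0,0,0,0,0,0,0,0,0,0,0,0,0,0,0]'

```text
clock: 28.55
eef_pos: [539.1, -228.0, 165.0]
eef_rot: [2.683, 1.571, 2.388]
wrist_force: [-0.3, -0.5, -1.3]
finger_gap: 54.5
```

```bash
python3 - <<'E'
from h import *
st();c=wrist("w12");print(wproj(c,(520,-331,77)),wproj(c,(520,-331,20)))
E
```

```text
28.55 [ 539.1 -228.   165. ] toolx [-0.  0. -1.] jaw yaw 1.276 gap 54.5 F [-0.3 -0.5 -1.3] q [-0.46  0.41  1.47  0.    1.26 -1.74]
[166.05731146 223.61052943] [183.21910038 205.91369909]
```

View pics/w12.png

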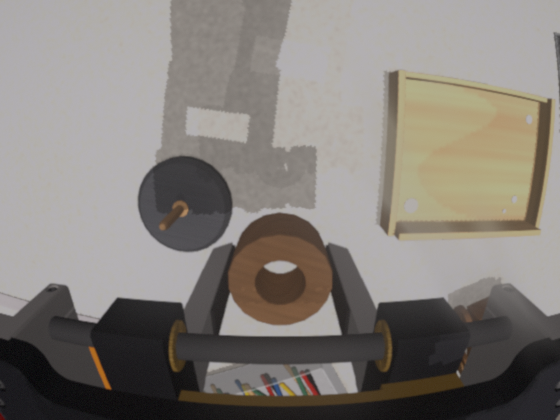

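```bash
python3 - <<'E'
from h import *
c=dict(np.load("pics/w12.npz"));print(wproj(c,(539.1,-228,197)))
print(wonz(c,164,227,77),wonz(c,180.5,208.5,20))
cv2.imwrite("pics/w12c.png",cv2.resize(cv2.imread("pics/w12.png")[140:340,125:345],None,fx=3,fy=3,interpolation=2))
E
```

```text
[281.0288165  280.80599053]
[ 522.46278426 -334.29445631   77.        ] [ 521.79096081 -335.0565605    20.        ]
```

View pics/w12c.png

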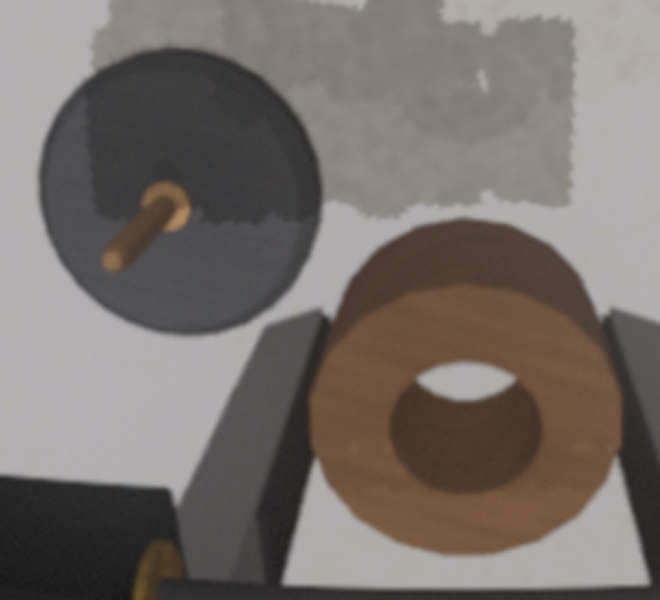

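```bash
python3 - <<'E'
from h import *
plan(521.3,-333.3,120,1.275,n=4,grip=0)
E
```

```text
n 4 rot [ 0.0012 -0.0001 -0.0001] per row rot [ 0. -0. -0.]
[0.0, -0.0, -0.0, 0.0113, -0.0265, 0.0034, 0]
[0.0, -0.0, -0.0, 0.0113, -0.0265, 0.0034, 0]
[0.0, -0.0, -0.0, 0.0113, -0.0265, 0.0034, 0]
[0.0, -0.0, -0.0, 0.0113, -0.0265, 0.0034, 0]
```

Request:
apply_moves --plan '[0,0,0,0.0,-0.0265,0.0034,0,0,0,0,0.01,-0.0265,0.0034,0,0,0,0,0.0176,-0.0265,0.0034,0,0,0,0,0.0176,-0.0265,0.0034,0,0,0,0,0,0,0,0]'

```text
clock: 29.22
eef_pos: [520.3, -334.7, 118.3]
eef_rot: [2.832, 1.568, 2.535]
wrist_force: [-1.3, 0.3, -0.8]
finger_gap: 54.5
```

Request:
apply_moves --plan '[0,0,0,0,0,0,0,0,0,0,0,0,0,0]'

```text
clock: 29.48
eef_pos: [521.6, -333.5, 120.7]
eef_rot: [-0.251, 1.57, -0.545]
wrist_force: [0.3, 0.1, -0.7]
finger_gap: 54.5
```

```bash
python3 - <<'E'
from h import *
st();c=wrist("w13")
cv2.imwrite("pics/w13c.png",cv2.resize(cv2.imread("pics/w13.png")[200:340,210:350],None,fx=4,fy=4,interpolation=2))
c=cams.camera("scene");im=c["image"][:,:,::-1];cv2.imwrite("pics/s13c.png",cv2.resize(im[180:290,100:240],None,fx=5,fy=5,interpolation=2))
plan(521.3,-333.3,90,1.275,n=1,grip=0)
E
```

```text
29.48 [ 521.6 -333.5  120.7] toolx [ 0.001 -0.001 -1.   ] jaw yaw 1.276 gap 54.5 F [ 0.3  0.1 -0.7] q [-0.63  0.53  1.4   0.    1.21 -1.9 ]
n 1 rot [0.0009 0.0009 0.0002] per row rot [0.001 0.001 0.   ]
[0.001, 0.001, 0.0, 0.0305, 0.0004, -0.0003, 0]
```

View pics/w13c.png

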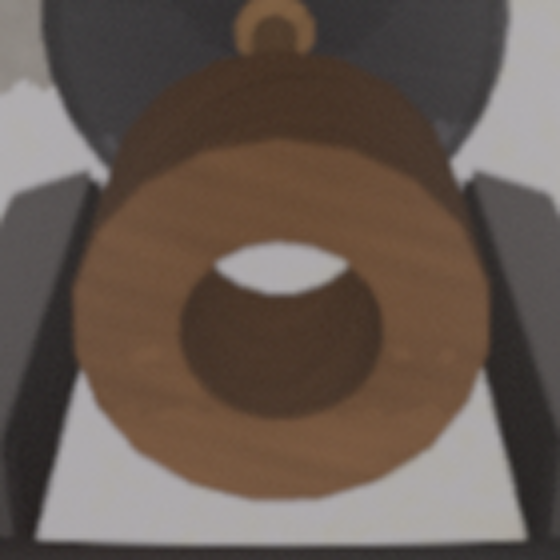

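View pics/s13c.png

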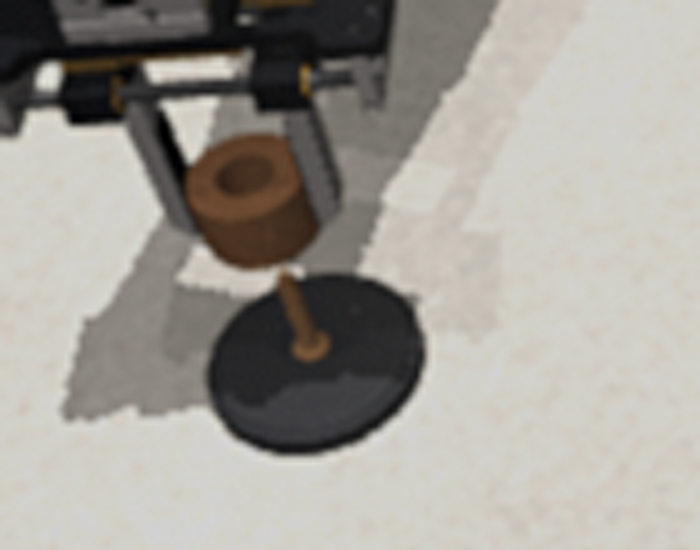

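Request:
apply_moves --plan '[0,0,0,0.02,-0.0005,0,0,0,0,0,0.02,0,0,0,0,0,0,0.01,0,0,0,0,0,0,0,0,0,0,0,0,0,0,0,0,0]'

```text
clock: 30.2
eef_pos: [521.2, -335.0, 70.8]
eef_rot: [-0.31, 1.57, -0.606]
wrist_force: [-0.0, -0.6, -0.9]
finger_gap: 54.3
```

```bash
python3 - <<'E'
from h import *
st();c=wrist("w14")
a=cv2.resize(cv2.imread("pics/w14.png")[200:340,210:350],(560,560),interpolation=2)
c=cams.camera("scene");im=c["image"][:,:,::-1];cv2.imwrite("pics/s14c.png",cv2.resize(im[180:290,100:240],None,fx=5,fy=5,interpolation=2));cv2.imwrite("pics/w14c.png",a)
E
```

```text
30.2 [ 521.2 -335.    70.8] toolx [ 0.001 -0.001 -1.   ] jaw yaw 1.275 gap 54.3 F [-0.  -0.6 -0.9] q [-0.63  0.58  1.44  0.    1.11 -1.91]
```

View pics/w14c.png

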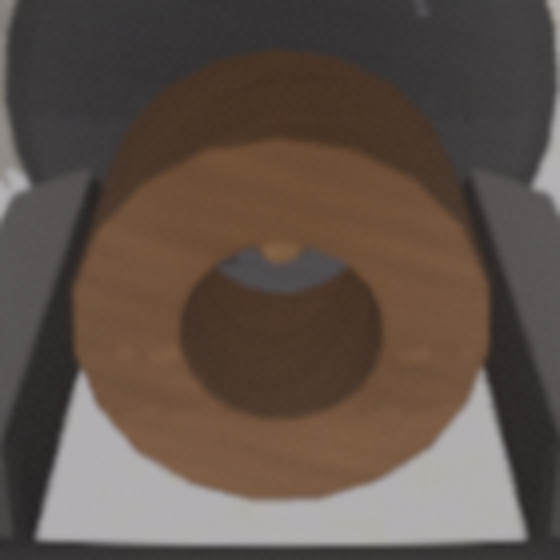

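View pics/s14c.png

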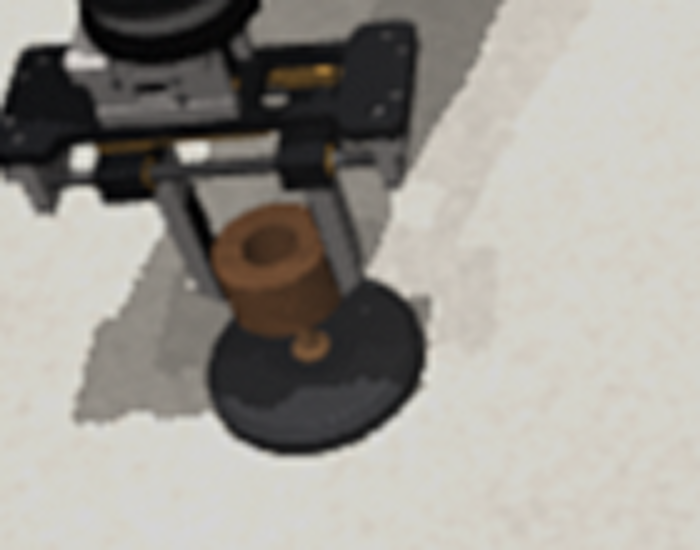

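```bash
python3 - <<'E'
from h import *
c=dict(np.load("pics/w14.npz"));print(wonz(c,280,262.3,77))
plan(521.2,-334.8,26,1.275,n=3,grip=0)
E
```

```text
[ 522.99597029 -336.09280558   77.        ]
n 3 rot [0.     0.0012 0.0004] per row rot [0. 0. 0.]
[0.0, 0.0, 0.0, 0.0149, 0.0001, -0.0, 0]
[0.0, 0.0, 0.0, 0.0149, 0.0001, -0.0, 0]
[0.0, 0.0, 0.0, 0.0149, 0.0001, -0.0, 0]
```

Request:
apply_moves --plan '[0,0,0,0.013,0,0.0005,0,0,0,0,0.013,0,0,0,0,0,0,0.011,0,0,0,0,0,0,0,0,0,0,0,0,0,0,0,0,0]'

```text
clock: 30.92
eef_pos: [521.5, -335.1, 33.0]
eef_rot: [-0.321, 1.57, -0.617]
wrist_force: [1.0, 0.2, -0.4]
finger_gap: 54.2
```

Request:
apply_moves --plan '[0,0,0,0.004,0,0,0,0,0,0,0.003,0,0,0,0,0,0,0,0,0,0,0,0,0,0,0,0,0]'

```text
clock: 31.42
eef_pos: [521.4, -335.0, 25.9]
eef_rot: [-0.348, 1.571, -0.644]
wrist_force: [-0.3, 0.0, -0.8]
finger_gap: 54.3
```

Request:
apply_moves --plan '[0,0,0,0.0015,0,0,0,0,0,0,0.0005,0,0,0,0,0,0,0,0,0,0]'

```text
clock: 31.8
eef_pos: [521.4, -335.0, 24.1]
eef_rot: [-0.357, 1.571, -0.653]
wrist_force: [-2.5, 1.2, 2.7]
finger_gap: 54.7
```

Request:
apply_moves --plan '[0,0,0,0,0,0,100,0,0,0,0,0,0,100,0,0,0,0,0,0,100,0,0,0,-0.03,0,0,100,0,0,0,-0.045,0,0,100]'

```text
clock: 32.42
eef_pos: [520.7, -334.6, 98.6]
eef_rot: [2.813, 1.568, 2.517]
wrist_force: [0.3, -0.7, 0.6]
finger_gap: 94.1
```

Request:
apply_moves --plan '[0,0,0,-0.045,0,0,100,0,0,0,-0.06,0,0,100,0,0,0,-0.03,0,0,100,0,0,0,0,0,0,100]'

```text
clock: 32.92
eef_pos: [521.9, -335.4, 236.3]
eef_rot: [-0.326, 1.566, -0.622]
wrist_force: [0.1, -0.3, -0.3]
finger_gap: 94.4
```

```bash
python3 - <<'E'
from h import *
st();c=wrist("w15")
cv2.imwrite("pics/w15c.png",cv2.resize(cv2.imread("pics/w15.png")[130:340,170:390],None,fx=2.5,fy=2.5,interpolation=2))
c=cams.camera("scene");im=c["image"][:,:,::-1];cv2.imwrite("pics/s15c.png",cv2.resize(im[180:290,100:240],None,fx=5,fy=5,interpolation=2))
plan(529.9,361.9,235,-.19,n=16,grip=100)
E
```

```text
32.92 [ 521.9 -335.4  236.3] toolx [ 0.004 -0.003 -1.   ] jaw yaw 1.275 gap 94.4 F [ 0.1 -0.3 -0.3] q [-0.63  0.44  1.26  0.    1.44 -1.91]
n 16 rot [ 1.465e+00 -1.200e-03  5.000e-04] per row rot [ 0.092 -0.     0.   ]
[0.092, -0.0, 0.0, -0.0001, 0.0418, -0.0122, 100]
[0.092, -0.0, 0.0, -0.0001, 0.0405, -0.0159, 100]
[0.092, -0.0, 0.0, -0.0001, 0.0389, -0.0196, 100]
[0.092, -0.0, 0.0, -0.0001, 0.0369, -0.0231, 100]
[0.092, -0.0, 0.0, -0.0001, 0.0347, -0.0263, 100]
[0.092, -0.0, 0.0, -0.0001, 0.0321, -0.0294, 100]
[0.092, -0.0, 0.0, -0.0001, 0.0293, -0.0322, 100]
[0.092, -0.0, 0.0, -0.0001, 0.0262, -0.0348, 100]
[0.092, -0.0, 0.0, -0.0001, 0.023, -0.037, 100]
[0.092, -0.0, 0.0, -0.0001, 0.0195, -0.039, 100]
[0.092, -0.0, 0.0, -0.0001, 0.0158, -0.0406, 100]
[0.092, -0.0, 0.0, -0.0001, 0.0121, -0.0418, 100]
[0.092, -0.0, 0.0, -0.0001, 0.0082, -0.0428, 100]
[0.092, -0.0, 0.0, -0.0001, 0.0042, -0.0433, 100]
[0.092, -0.0, 0.0, -0.0001, 0.0003, -0.0435, 100]
[0.092, -0.0, 0.0, -0.0001, -0.0037, -0.0434, 100]
```

View pics/w15c.png

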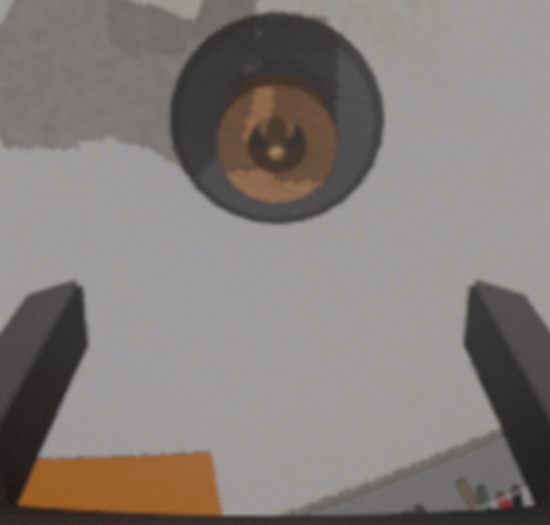

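View pics/s15c.png

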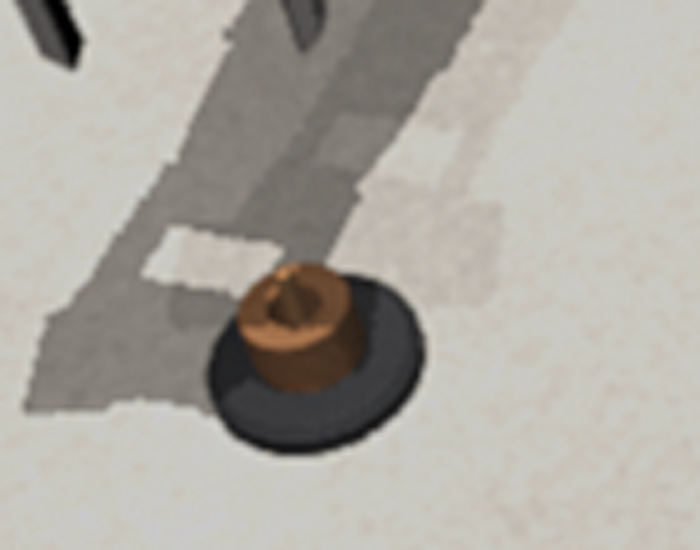

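Request:
apply_moves --plan '[0.092,0,0,0,0.0418,-0.0122,100,0.092,0,0,0,0.0405,-0.0159,100,0.092,0,0,0,0.0389,-0.0196,100,0.092,0,0,0,0.0369,-0.0231,100,0.092,0,0,0,0.0347,-0.0263,100]'

```text
clock: 33.65
eef_pos: [523.6, -115.8, 232.1]
eef_rot: [-2.676, 1.568, 2.849]
wrist_force: [1.0, 0.3, -0.3]
finger_gap: 93.7
```

Request:
apply_moves --plan '[0.092,0,0,0,0.0321,-0.0294,100,0.092,0,0,0,0.0293,-0.0322,100,0.092,0,0,0,0.0262,-0.0348,100,0.092,0,0,0,0.023,-0.037,100,0.092,0,0,0,0.0195,-0.039,100]'

```text
clock: 34.28
eef_pos: [527.0, 101.8, 232.2]
eef_rot: [-1.802, 1.568, -3.021]
wrist_force: [1.2, 0.1, -0.0]
finger_gap: 93.9
```

Request:
apply_moves --plan '[0.092,0,0,0,0.0158,-0.0406,100,0.092,0,0,0,0.0121,-0.0418,100,0.092,0,0,0,0.0082,-0.0428,100,0.092,0,0,0,0.0042,-0.0433,100,0.092,0,0,0,0.0003,-0.0435,100]'

```text
clock: 34.9
eef_pos: [531.0, 319.3, 231.9]
eef_rot: [-0.986, 1.568, -2.664]
wrist_force: [0.1, -0.6, 0.6]
finger_gap: 94.2
```

Request:
apply_moves --plan '[0.085,0,0,0,-0.0037,-0.0434,100,0,0,0,0,0,0,100,0,0,0,0,0,0,100,0,0,0,0,0,0,100]'

```text
clock: 35.4
eef_pos: [532.6, 360.6, 233.5]
eef_rot: [-0.721, 1.57, -2.482]
wrist_force: [-1.3, 0.0, 0.4]
finger_gap: 93.9
```

```bash
python3 - <<'E'
from h import *
st();c=wrist("w16")
c=cams.camera("top");im=c["image"][:,:,::-1];cv2.imwrite("pics/t16.png",im)
plan(529.9,361.9,60.5,-.19,n=1,grip=100)
E
```

```text
35.4 [532.6 360.6 233.5] toolx [-0. -0. -1.] jaw yaw -0.191 gap 93.9 F [-1.3  0.   0.4] q [ 0.54  0.5   1.18 -0.    1.46  0.73]
n 1 rot [-0.0008 -0.     -0.0001] per row rot [-0.001 -0.    -0.   ]
[-0.001, -0.0, -0.0, 0.1734, -0.0029, -0.0005, 100]
```

View pics/w16.png

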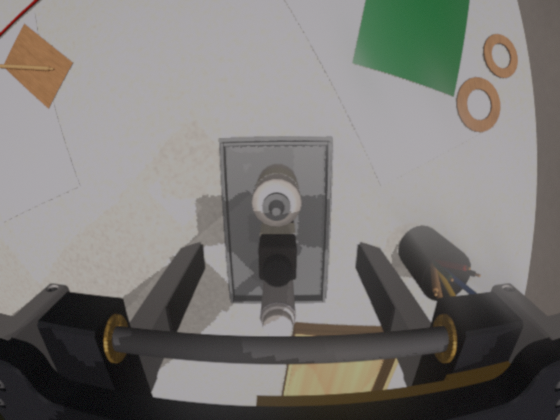

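Request:
apply_moves --plan '[0,0,0,0.03,-0.0029,-0.001,100,0,0,0,0.05,0,0,100,0,0,0,0.05,0,0,100,0,0,0,0.043,0,0,100,0,0,0,0,0,0,100]' --force 25

```text
clock: 36.12
eef_pos: [528.5, 361.9, 58.2]
eef_rot: [-0.84, 1.565, -2.601]
wrist_force: [0.1, 0.1, 0.7]
finger_gap: 94.2
```

Request:
apply_moves --plan '[0,0,0,0,0,0,100,0,0,0,0,0,0,100]'

```text
clock: 36.38
eef_pos: [530.7, 363.6, 63.2]
eef_rot: [2.304, 1.567, 0.543]
wrist_force: [0.1, 0.6, 0.5]
finger_gap: 94.0
```

```bash
python3 - <<'E'
from h import *
st()
plan(529.9,361.9,60.5,-.19,n=1,grip=100)
E
```

```text
36.38 [530.7 363.6  63.2] toolx [ 0.003  0.002 -1.   ] jaw yaw -0.19 gap 94.0 F [0.1 0.6 0.5] q [ 0.54  0.64  1.37 -0.    1.13  0.73]
n 1 rot [-0.0001 -0.0023 -0.0025] per row rot [-0.    -0.002 -0.003]
[-0.0, -0.002, -0.003, 0.0027, -0.0005, 0.0018, 100]
```

Request:
apply_moves --plan '[0,0,0,0,0,0.001,100,0,0,0,0,0,0,60,0,0,0,0,0,0,0,0,0,0,0,0,0,0,0,0,0,0,0,0,0]'

```text
clock: 37.0
eef_pos: [529.5, 362.2, 60.8]
eef_rot: [-0.923, 1.571, -2.683]
wrist_force: [-0.2, 0.3, -0.3]
finger_gap: 57.7
```

Request:
apply_moves --plan '[0,0,0,0,0,0,0,0,0,0,0,0,0,0,0,0,0,0,0,0,0]'

```text
clock: 37.38
eef_pos: [529.5, 362.2, 60.8]
eef_rot: [-0.91, 1.571, -2.671]
wrist_force: [-0.3, 0.2, -0.4]
finger_gap: 49.3
```

```bash
python3 - <<'E'
from h import *
st()
plan(529.9,361.9,60.5,-.19,n=1,grip=0)
E
```

```text
37.38 [529.5 362.2  60.8] toolx [-0. -0. -1.] jaw yaw -0.19 gap 49.3 F [-0.3  0.2 -0.4] q [0.54 0.64 1.37 0.   1.13 0.73]
n 1 rot [-0.      0.0001  0.0001] per row rot [-0.  0.  0.]
[-0.0, 0.0, 0.0, 0.0003, 0.0004, 0.0002, 0]
```

Request:
apply_moves --plan '[0,0,0,-0.02,0,0,0,0,0,0,-0.04,0,0,0,0,0,0,-0.05,0,0,0,0,0,0,-0.05,0,0,0,0,0,0,-0.01,0,0,0]'

```text
clock: 38.0
eef_pos: [530.3, 362.7, 236.2]
eef_rot: [2.304, 1.564, 0.543]
wrist_force: [-0.3, -0.0, -0.7]
finger_gap: 49.7
```

```bash
python3 - <<'E'
from h import *
st()
plan(516.6,-36.1,225,-.288,n=10,grip=0)
E
```

```text
38.0 [530.3 362.7 236.2] toolx [ 0.006  0.004 -1.   ] jaw yaw -0.19 gap 49.7 F [-0.3 -0.  -0.7] q [0.54 0.49 1.19 0.   1.46 0.73]
n 10 rot [ 0.098  -0.0049 -0.005 ] per row rot [ 0.01 -0.   -0.  ]
[0.01, -0.0, -0.0, 0.001, 0.0062, 0.0394, 0]
[0.01, -0.0, -0.0, 0.001, 0.0066, 0.0394, 0]
[0.01, -0.0, -0.0, 0.001, 0.0069, 0.0393, 0]
[0.01, -0.0, -0.0, 0.001, 0.0073, 0.0392, 0]
[0.01, -0.0, -0.0, 0.001, 0.0077, 0.0391, 0]
[0.01, -0.0, -0.0, 0.001, 0.0081, 0.0391, 0]
[0.01, -0.0, -0.0, 0.0011, 0.0085, 0.039, 0]
[0.01, -0.0, -0.0, 0.0011, 0.0089, 0.0389, 0]
[0.01, -0.0, -0.0, 0.0011, 0.0092, 0.0388, 0]
[0.01, -0.0, -0.0, 0.0011, 0.0096, 0.0387, 0]
```

Request:
apply_moves --plan '[0.01,0,0,0,0.0062,0.0394,0,0.01,0,0,0,0.0066,0.0394,0,0.01,0,0,0,0.0069,0.0393,0,0.01,0,0,0,0.0073,0.0392,0,0.01,0,0,0,0.0077,0.0391,0]'

```text
clock: 38.62
eef_pos: [522.0, 161.5, 230.7]
eef_rot: [-1.052, 1.57, -2.863]
wrist_force: [0.3, -1.0, -1.1]
finger_gap: 49.8
```

Request:
apply_moves --plan '[0.01,0,0,0.001,0.0081,0.0391,0,0.01,0,0,0.001,0.0085,0.039,0,0.01,0,0,0.001,0.0089,0.0389,0,0.01,0,0,0.001,0.0092,0.0388,0,0.008,0,0,0.001,0.0096,0.0387,0]'

```text
clock: 39.25
eef_pos: [514.9, -37.8, 225.8]
eef_rot: [-1.45, 1.57, 2.974]
wrist_force: [-0.2, -0.3, -2.1]
finger_gap: 49.5
```

Request:
apply_moves --plan '[0,0,0,0,0,0,0,0,0,0,0,0,0,0,0,0,0,0,0,0,0]'

```text
clock: 39.62
eef_pos: [515.4, -35.7, 225.8]
eef_rot: [-1.909, 1.571, 2.517]
wrist_force: [0.6, -0.5, -1.4]
finger_gap: 49.4
```

```bash
python3 - <<'E'
from h import *
st()
plan(516.6,-36.1,70,-.288,n=1,grip=0)
E
```

```text
39.62 [515.4 -35.7 225.8] toolx [-0.  0. -1.] jaw yaw -0.287 gap 49.4 F [ 0.6 -0.5 -1.4] q [-0.14  0.21  1.59  0.    1.35  0.15]
n 1 rot [ 0.0011 -0.0001  0.0002] per row rot [ 0.001 -0.     0.   ]
[0.001, -0.0, 0.0, 0.1558, 0.0013, 0.0001, 0]
```

Request:
apply_moves --plan '[0,0,0,0.03,0.0013,0,0,0,0,0,0.045,0,0,0,0,0,0,0.045,0,0,0,0,0,0,0.033,0,0,0,0,0,0,0,0,0,0]'

```text
clock: 40.25
eef_pos: [515.5, -36.0, 71.2]
eef_rot: [-1.432, 1.567, 2.993]
wrist_force: [0.3, 0.4, -0.1]
finger_gap: 49.5
```

Request:
apply_moves --plan '[0,0,0,0.003,0,0,0,0,0,0,0,0,0,0,0,0,0,0,0,0,0]'

```text
clock: 40.62
eef_pos: [517.1, -36.9, 70.8]
eef_rot: [1.741, 1.569, -0.117]
wrist_force: [-0.5, 0.6, -1.6]
finger_gap: 49.5
```

Request:
apply_moves --plan '[0,0,0,0.003,0,0,0,0,0,0,0.0008,0,0,0,0,0,0,0,0,0,0,0,0,0,0,0,0,0]'

```text
clock: 41.12
eef_pos: [516.6, -36.9, 66.1]
eef_rot: [2.148, 1.571, 0.289]
wrist_force: [-0.2, -0.0, -0.8]
finger_gap: 49.5
```

Request:
apply_moves --plan '[0,0,0,0,0.0002,-0.0007,0,0,0,0,0.0008,0,0,0,0,0,0,0,0,0,0]'

```text
clock: 41.5
eef_pos: [517.2, -36.2, 65.7]
eef_rot: [1.854, 1.57, -0.005]
wrist_force: [-2.3, 1.3, 4.5]
finger_gap: 49.5
```

Request:
apply_moves --plan '[0,0,0,0,0,0,100,0,0,0,0,0,0,100,0,0,0,0,0,0,100,0,0,0,-0.03,0,0,100,0,0,0,-0.05,0,0,100]'

```text
clock: 42.12
eef_pos: [516.2, -36.2, 145.0]
eef_rot: [-1.418, 1.568, 3.007]
wrist_force: [-0.2, 0.4, 0.8]
finger_gap: 93.1
```

Request:
apply_moves --plan '[0,0,0,-0.05,0,0,100,0,0,0,-0.03,0,0,100,0,0,0,0,0,0,100]'

```text
clock: 42.5
eef_pos: [517.7, -36.4, 227.2]
eef_rot: [1.722, 1.567, -0.137]
wrist_force: [-0.0, -0.3, -0.7]
finger_gap: 94.0
```

```bash
python3 - <<'E'
from h import *
st();wrist("w17")
plan(517.4,296.2,215,-.19,n=8,grip=100)
E
```

```text
42.5 [517.7 -36.4 227.2] toolx [ 0.004 -0.001 -1.   ] jaw yaw -0.288 gap 94.0 F [-0.  -0.3 -0.7] q [-0.14  0.21  1.58  0.    1.35  0.15]
n 8 rot [-0.098  -0.0001 -0.0009] per row rot [-0.012 -0.    -0.   ]
[-0.012, -0.0, -0.0, 0.0013, -0.0118, -0.0399, 100]
[-0.012, -0.0, -0.0, 0.0013, -0.0113, -0.04, 100]
[-0.012, -0.0, -0.0, 0.0013, -0.0108, -0.0401, 100]
[-0.012, -0.0, -0.0, 0.0013, -0.0103, -0.0403, 100]
[-0.012, -0.0, -0.0, 0.0013, -0.0098, -0.0404, 100]
[-0.012, -0.0, -0.0, 0.0013, -0.0093, -0.0405, 100]
[-0.012, -0.0, -0.0, 0.0013, -0.0088, -0.0406, 100]
[-0.012, -0.0, -0.0, 0.0013, -0.0083, -0.0407, 100]
```

View pics/w17.png

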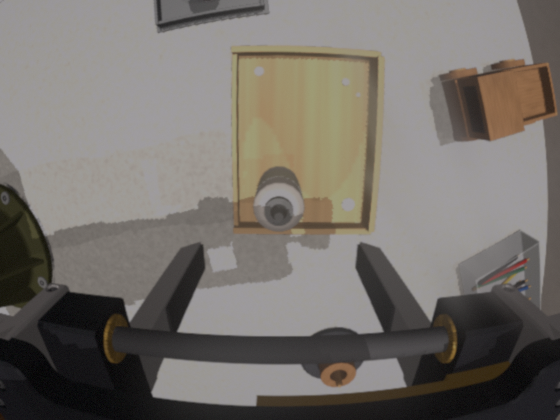

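Glue stands upright back at its place (nozzle at about 278,210). Next the ink.

Request:
apply_moves --plan '[-0.012,0,0,0,-0.0118,-0.0399,100,-0.012,0,0,0,-0.0113,-0.04,100,-0.012,0,0,0,-0.0108,-0.0401,100,-0.012,0,0,0,-0.0103,-0.0403,100,-0.012,0,0,0,-0.0098,-0.0404,100]'

```text
clock: 43.18
eef_pos: [516.6, 172.8, 223.3]
eef_rot: [-1.079, 1.568, -2.877]
wrist_force: [0.6, -0.0, -0.7]
finger_gap: 94.1
```

Request:
apply_moves --plan '[-0.012,0,0,0.002,-0.0093,-0.0405,100,-0.012,0,0,0.002,-0.0088,-0.0406,100,-0.013,0,0,0.002,-0.0083,-0.0407,100,0,0,0,0,0,0,100,0,0,0,0,0,0,100]'

```text
clock: 43.8
eef_pos: [517.3, 295.7, 217.8]
eef_rot: [-0.861, 1.569, -2.623]
wrist_force: [1.0, 0.2, -0.8]
finger_gap: 94.1
```

```bash
python3 - <<'E'
from h import *
st()
plan(517.4,296.2,60.5,-.19,n=1,grip=100)
E
```

```text
43.8 [517.3 295.7 217.8] toolx [-0.002 -0.001 -1.   ] jaw yaw -0.191 gap 94.1 F [ 1.   0.2 -0.8] q [ 0.46  0.4   1.36 -0.    1.38  0.65]
n 1 rot [-0.0011  0.0014  0.0016] per row rot [-0.001  0.001  0.002]
[-0.001, 0.001, 0.002, 0.1573, 0.0003, -0.0007, 100]
```

Request:
apply_moves --plan '[0,0,0,0.03,0.0,-0.0005,100,0,0,0,0.045,0,0,100,0,0,0,0.045,0,0,100,0,0,0,0.0385,0,0,100,0,0,0,0,0,0,100]'

```text
clock: 44.42
eef_pos: [516.4, 295.0, 58.2]
eef_rot: [-0.909, 1.565, -2.672]
wrist_force: [0.6, -0.6, 0.1]
finger_gap: 94.0
```

Request:
apply_moves --plan '[0,0,0,0,0,0,100,0,0,0,0,0,0,100,0,0,0,0,0,0,100,0,0,0,0,0,0,80]'

```text
clock: 44.92
eef_pos: [517.8, 296.8, 61.3]
eef_rot: [2.267, 1.57, 0.505]
wrist_force: [-0.1, -0.4, -0.9]
finger_gap: 87.3
```

```bash
python3 - <<'E'
from h import *
st()
plan(517.4,296.2,60,-.19,n=1,grip=100)
E
```

```text
44.92 [517.8 296.8  61.3] toolx [ 0.001  0.    -1.   ] jaw yaw -0.191 gap 87.3 F [-0.1 -0.4 -0.9] q [0.46 0.55 1.52 0.   1.07 0.65]
n 1 rot [-0.0009 -0.0005 -0.0006] per row rot [-0.001 -0.    -0.001]
[-0.001, -0.0, -0.001, 0.0013, -0.0003, 0.0007, 100]
```

Request:
apply_moves --plan '[0,0,0,0.001,-0.0003,0.0004,60,0,0,0,0,0,0,0,0,0,0,0,0,0,0,0,0,0,0,0,0,0,0,0,0,0,0,0,0]'

```text
clock: 45.55
eef_pos: [517.3, 296.4, 59.8]
eef_rot: [3.083, 1.571, 1.321]
wrist_force: [0.3, 1.0, -0.3]
finger_gap: 39.6
```

Request:
apply_moves --plan '[0,0,0,0,0,0,0,0,0,0,0,0,0,0,0,0,0,0,0,0,0]'

```text
clock: 45.92
eef_pos: [517.3, 296.4, 59.8]
eef_rot: [2.311, 1.571, 0.55]
wrist_force: [-0.6, 0.7, 0.4]
finger_gap: 40.1
```

Request:
apply_moves --plan '[0,0,0,-0.02,0,0,0,0,0,0,-0.04,0,0,0,0,0,0,-0.05,0,0,0,0,0,0,-0.05,0,0,0,0,0,0,-0.01,0,0,0]'

```text
clock: 46.55
eef_pos: [518.0, 296.8, 233.0]
eef_rot: [2.225, 1.566, 0.463]
wrist_force: [-0.3, -0.3, -2.6]
finger_gap: 40.0
```

```bash
python3 - <<'E'
from h import *
st()
plan(533,16.1,225,-.245,n=8,grip=0)
E
```

```text
46.55 [518.  296.8 233. ] toolx [ 0.004  0.002 -1.   ] jaw yaw -0.191 gap 40.0 F [-0.3 -0.3 -2.6] q [0.46 0.38 1.34 0.   1.41 0.65]
n 8 rot [ 0.054  -0.0031 -0.0039] per row rot [ 0.007 -0.    -0.   ]
[0.007, -0.0, -0.0, 0.0009, 0.0085, 0.0341, 0]
[0.007, -0.0, -0.0, 0.0009, 0.0087, 0.034, 0]
[0.007, -0.0, -0.0, 0.0009, 0.009, 0.034, 0]
[0.007, -0.0, -0.0, 0.001, 0.0092, 0.0339, 0]
[0.007, -0.0, -0.0, 0.001, 0.0094, 0.0339, 0]
[0.007, -0.0, -0.0, 0.001, 0.0096, 0.0338, 0]
[0.007, -0.0, -0.0, 0.001, 0.0099, 0.0337, 0]
[0.007, -0.0, -0.0, 0.001, 0.0101, 0.0337, 0]
```

Request:
apply_moves --plan '[0.007,0,0,0,0.0085,0.0341,0,0.007,0,0,0,0.0087,0.034,0,0.007,0,0,0,0.009,0.034,0,0.007,0,0,0,0.0092,0.0339,0,0.007,0,0,0,0.0094,0.0339,0]'

```text
clock: 47.18
eef_pos: [526.1, 119.7, 228.2]
eef_rot: [-1.181, 1.568, -2.978]
wrist_force: [0.9, 1.2, -1.2]
finger_gap: 39.9
```

Request:
apply_moves --plan '[0.007,0,0,0.001,0.0096,0.0338,0,0.007,0,0,0.001,0.0099,0.0337,0,0.005,0,0,0.001,0.0101,0.0337,0,0,0,0,0,0,0,0,0,0,0,0,0,0,0]'

```text
clock: 47.8
eef_pos: [531.7, 16.1, 225.9]
eef_rot: [-1.511, 1.569, 2.956]
wrist_force: [0.1, 0.7, -3.4]
finger_gap: 39.8
```

Request:
apply_moves --plan '[0,0,0,0,0,0,0]'

```text
clock: 47.92
eef_pos: [531.9, 16.5, 226.4]
eef_rot: [-1.552, 1.57, 2.917]
wrist_force: [-0.4, 0.7, -2.6]
finger_gap: 40.1
```

```bash
python3 - <<'E'
from h import *
st()
plan(533,16.1,70,-.245,n=1,grip=0)
E
```

```text
47.92 [531.9  16.5 226.4] toolx [-0.001  0.    -1.   ] jaw yaw -0.244 gap 40.1 F [-0.4  0.7 -2.6] q [-0.04  0.24  1.54  0.    1.36  0.21]
n 1 rot [0.0012 0.     0.0006] per row rot [0.001 0.    0.001]
[0.001, 0.0, 0.001, 0.1564, 0.0013, 0.0001, 0]
```

Request:
apply_moves --plan '[0,0,0,0.03,0.0009,0.0002,0,0,0,0,0.045,0,0,0,0,0,0,0.045,0,0,0,0,0,0,0.034,0,0,0,0,0,0,0,0,0,0]'

```text
clock: 48.55
eef_pos: [531.5, 15.9, 70.9]
eef_rot: [-1.378, 1.566, 3.09]
wrist_force: [-0.1, 0.5, -2.6]
finger_gap: 39.7
```

Request:
apply_moves --plan '[0,0,0,0.003,0,0,0,0,0,0,0,0,0,0,0,0,0,0,0,0,0,0,0,0,0,0,0,0]'

```text
clock: 49.05
eef_pos: [533.0, 15.2, 70.2]
eef_rot: [1.798, 1.57, -0.018]
wrist_force: [-0.5, 0.7, -2.7]
finger_gap: 39.9
```

Request:
apply_moves --plan '[0,0,0,0.003,0.0002,-0.0007,0,0,0,0,0.0018,0,0,0,0,0,0,0,0,0,0,0,0,0,0,0,0,0]'

```text
clock: 49.55
eef_pos: [533.1, 15.8, 64.9]
eef_rot: [-1.315, 1.571, -3.131]
wrist_force: [-0.6, 0.4, -2.6]
finger_gap: 40.4
```

Request:
apply_moves --plan '[0,0,0,0.0008,0,-0.0002,0,0,0,0,0,0,0,0,0,0,0,0,0,0,0]'

```text
clock: 49.92
eef_pos: [533.2, 15.9, 64.7]
eef_rot: [0.674, 1.571, -1.142]
wrist_force: [-3.3, -0.6, 6.6]
finger_gap: 39.9
```

Contact at the home pose; release, then the can.

Request:
apply_moves --plan '[0,0,0,0,0,0,100,0,0,0,0,0,0,100,0,0,0,0,0,0,100,0,0,0,-0.03,0,0,100,0,0,0,-0.05,0,0,100]'

```text
clock: 50.55
eef_pos: [532.4, 16.1, 143.8]
eef_rot: [-1.372, 1.567, 3.096]
wrist_force: [-0.6, 0.3, 0.0]
finger_gap: 86.3
```

Request:
apply_moves --plan '[0,0,0,-0.05,0,0,100,0,0,0,-0.03,0,0,100,0,0,0,0,0,0,100]'

```text
clock: 50.92
eef_pos: [534.0, 16.0, 226.1]
eef_rot: [1.78, 1.567, -0.036]
wrist_force: [-0.4, -0.2, -0.2]
finger_gap: 93.8
```

```bash
python3 - <<'E'
from h import *
st();wrist("w18")
plan(505.3,232.2,215,-.19,n=6,grip=100)
E
```

```text
50.92 [534.   16.  226.1] toolx [ 0.004 -0.    -1.   ] jaw yaw -0.245 gap 93.8 F [-0.4 -0.2 -0.2] q [-0.04  0.25  1.54  0.    1.35  0.21]
n 6 rot [-0.055  -0.0002 -0.0009] per row rot [-0.009 -0.    -0.   ]
[-0.009, -0.0, -0.0, 0.0015, -0.0133, -0.0338, 100]
[-0.009, -0.0, -0.0, 0.0015, -0.013, -0.0339, 100]
[-0.009, -0.0, -0.0, 0.0015, -0.0126, -0.0341, 100]
[-0.009, -0.0, -0.0, 0.0015, -0.0123, -0.0342, 100]
[-0.009, -0.0, -0.0, 0.0015, -0.012, -0.0343, 100]
[-0.009, -0.0, -0.0, 0.0015, -0.0117, -0.0344, 100]
```

View pics/w18.png

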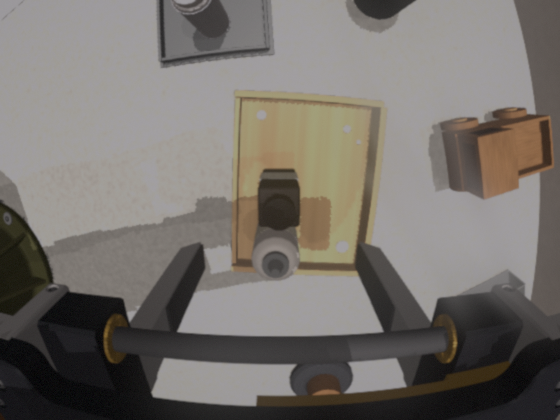

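Ink and glue both stand in the row (caps at 279,208 and 275,262).

Request:
apply_moves --plan '[-0.009,0,0,0,-0.0133,-0.0338,100,-0.009,0,0,0,-0.013,-0.0339,100,-0.009,0,0,0.002,-0.0126,-0.0341,100,-0.009,0,0,0.003,-0.0123,-0.0342,100,-0.009,0,0,0.003,-0.012,-0.0343,100]'

```text
clock: 51.6
eef_pos: [509.2, 197.2, 214.1]
eef_rot: [-1.072, 1.568, -2.843]
wrist_force: [0.6, -0.3, 0.1]
finger_gap: 94.0
```

Request:
apply_moves --plan '[-0.01,0,0,0.002,-0.0117,-0.0344,100,0,0,0,0,0,0,100,0,0,0,0,0,0,100,0,0,0,0,0,0,100]'

```text
clock: 52.1
eef_pos: [505.5, 231.3, 213.8]
eef_rot: [-0.941, 1.57, -2.703]
wrist_force: [-0.5, 0.4, -0.3]
finger_gap: 94.0
```

```bash
python3 - <<'E'
from h import *
st()
plan(505.3,232.2,60.5,-.19,n=1,grip=100)
E
```

```text
52.1 [505.5 231.3 213.8] toolx [-0.001 -0.    -1.   ] jaw yaw -0.191 gap 94.0 F [-0.5  0.4 -0.3] q [ 0.36  0.31  1.49 -0.    1.34  0.55]
n 1 rot [-0.0011  0.0004  0.0005] per row rot [-0.001  0.     0.   ]
[-0.001, 0.0, 0.0, 0.1533, -0.0003, -0.0009, 100]
```

Request:
apply_moves --plan '[0,0,0,0.03,-0.0004,-0.0007,100,0,0,0,0.045,0,0,100,0,0,0,0.045,0,0,100,0,0,0,0.034,0,0,100,0,0,0,0,0,0,100]'

```text
clock: 52.72
eef_pos: [504.1, 231.9, 58.3]
eef_rot: [-1.006, 1.567, -2.768]
wrist_force: [0.6, -0.0, 0.9]
finger_gap: 94.2
```

Request:
apply_moves --plan '[0,0,0,0,0,0,100,0,0,0,0,0,0,100,0,0,0,0,0,0,100,0,0,0,0,0,0,80]'

```text
clock: 53.22
eef_pos: [505.3, 233.1, 60.6]
eef_rot: [2.108, 1.57, 0.347]
wrist_force: [-0.0, 0.1, -0.6]
finger_gap: 87.4
```

```bash
python3 - <<'E'
from h import *
st()
plan(505.3,232.2,60.5,-.19,n=1,grip=100)
E
```

```text
53.23 [505.3 233.1  60.6] toolx [ 0.001  0.    -1.   ] jaw yaw -0.19 gap 87.4 F [-0.   0.1 -0.6] q [ 0.37  0.47  1.64 -0.    1.02  0.56]
n 1 rot [ 0.0001 -0.0004 -0.0006] per row rot [ 0.    -0.    -0.001]
[0.0, -0.0, -0.001, 0.0001, 0.0002, 0.0009, 100]
```

Request:
apply_moves --plan '[0,0,0,0,0.0002,0.0008,60,0,0,0,0,0,0,0,0,0,0,0,0,0,0,0,0,0,0,0,0,0,0,0,0,0,0,0,0]'

```text
clock: 53.85
eef_pos: [505.1, 232.2, 60.1]
eef_rot: [-0.555, 1.571, -2.315]
wrist_force: [-0.3, 0.2, 0.0]
finger_gap: 39.7
```

Request:
apply_moves --plan '[0,0,0,0,0,0,0,0,0,0,0,0,0,0,0,0,0,0,0,0,0]'

```text
clock: 54.22
eef_pos: [505.1, 232.2, 60.1]
eef_rot: [-1.821, 1.571, 2.702]
wrist_force: [0.6, 0.2, -0.0]
finger_gap: 39.7
```

Request:
apply_moves --plan '[0,0,0,-0.02,0,0,0,0,0,0,-0.04,0,0,0,0,0,0,-0.05,0,0,0,0,0,0,-0.05,0,0,0,0,0,0,-0.01,0,0,0]'

```text
clock: 54.85
eef_pos: [506.0, 232.5, 233.4]
eef_rot: [2.127, 1.566, 0.367]
wrist_force: [0.2, 0.3, -1.0]
finger_gap: 39.6
```

```bash
python3 - <<'E'
from h import *
st()
plan(549.2,67.4,225,-.287,n=5,grip=0)
E
```

```text
54.85 [506.  232.5 233.4] toolx [ 0.005  0.002 -1.   ] jaw yaw -0.19 gap 39.6 F [ 0.2  0.3 -1. ] q [0.36 0.29 1.47 0.   1.38 0.55]
n 5 rot [ 0.097  -0.0029 -0.0042] per row rot [ 0.019 -0.001 -0.001]
[0.019, -0.001, -0.001, 0.0017, 0.0147, 0.0308, 0]
[0.019, -0.001, -0.001, 0.0017, 0.0153, 0.0305, 0]
[0.019, -0.001, -0.001, 0.0017, 0.0159, 0.0302, 0]
[0.019, -0.001, -0.001, 0.0017, 0.0165, 0.0299, 0]
[0.019, -0.001, -0.001, 0.0017, 0.0171, 0.0296, 0]
```

Request:
apply_moves --plan '[0.019,0,0,0,0.0147,0.0308,0,0.019,0,0,0,0.0153,0.0305,0,0.019,0,0,0.001,0.0159,0.0302,0,0.019,0,0,0.001,0.0165,0.0299,0,0.019,0,0,0.001,0.0171,0.0296,0]'

```text
clock: 55.48
eef_pos: [548.3, 65.9, 225.9]
eef_rot: [-1.215, 1.569, -3.071]
wrist_force: [0.0, -0.3, -1.2]
finger_gap: 40.1
```

Request:
apply_moves --plan '[0,0,0,0,0,0,0,0,0,0,0,0,0,0,0,0,0,0,0,0,0]'

```text
clock: 55.85
eef_pos: [548.2, 67.9, 226.9]
eef_rot: [-1.557, 1.57, 2.871]
wrist_force: [0.0, 0.6, -1.1]
finger_gap: 40.0
```

```bash
python3 - <<'E'
from h import *
st()
plan(549.2,67.4,70,-.287,n=1,grip=0)
E
```

```text
55.85 [548.2  67.9 226.9] toolx [-0.  0. -1.] jaw yaw -0.284 gap 40.0 F [ 0.   0.6 -1.1] q [0.06 0.29 1.48 0.   1.37 0.34]
n 1 rot [0.0032 0.     0.0004] per row rot [0.003 0.    0.   ]
[0.003, 0.0, 0.0, 0.1569, 0.0011, 0.0002, 0]
```

Request:
apply_moves --plan '[0.003,0,0,0.03,0.001,0,0,0,0,0,0.045,0,0,0,0,0,0,0.045,0,0,0,0,0,0,0.034,0,0,0,0,0,0,0.003,0,0,0]'

```text
clock: 56.48
eef_pos: [548.2, 67.4, 68.3]
eef_rot: [-1.238, 1.567, -3.096]
wrist_force: [0.3, -0.0, -0.1]
finger_gap: 40.0
```

Request:
apply_moves --plan '[0,0,0,0,0,0,0,0,0,0,0,0,0,0,0,0,0,0,0,0,0,0,0,0,0,0,0,0]'

```text
clock: 56.98
eef_pos: [549.6, 66.8, 70.7]
eef_rot: [1.904, 1.57, 0.045]
wrist_force: [-0.5, 0.7, -1.2]
finger_gap: 40.2
```

Request:
apply_moves --plan '[0,0,0,0.003,0,-0.0006,0,0,0,0,0.0017,0,0,0,0,0,0,0,0,0,0,0,0,0,0,0,0,0]'

```text
clock: 57.48
eef_pos: [549.6, 67.3, 65.4]
eef_rot: [-1.17, 1.571, -3.029]
wrist_force: [0.6, 0.0, -1.7]
finger_gap: 39.8
```

Request:
apply_moves --plan '[0,0,0,0.0008,-0.0002,0,0,0,0,0,0,0,0,0,0,0,0,0,0,0,0]'

```text
clock: 57.85
eef_pos: [549.6, 67.4, 65.1]
eef_rot: [1.866, 1.57, 0.008]
wrist_force: [-1.0, -0.1, 5.3]
finger_gap: 39.9
```

Contact; release, lift and move clear.

Request:
apply_moves --plan '[0,0,0,0,0,0,100,0,0,0,0,0,0,100,0,0,0,0,0,0,100,0,0,0,-0.03,0,0,100,0,0,0,-0.05,0,0,100]'

```text
clock: 58.48
eef_pos: [548.6, 67.3, 144.2]
eef_rot: [-1.23, 1.567, -3.089]
wrist_force: [-0.8, 0.1, 0.0]
finger_gap: 86.1
```

Request:
apply_moves --plan '[0,0,0,-0.05,0,0,100,0,0,0,-0.05,0,0,100,0,0,0,0,-0.04,0,100,0,0,0,0,-0.05,0,100,0,0,0,0,-0.05,0,100]'

```text
clock: 59.1
eef_pos: [413.7, 107.4, 244.5]
eef_rot: [-2.66, 1.571, 1.764]
wrist_force: [-0.7, 0.4, -1.2]
finger_gap: 93.9
```

Request:
apply_moves --plan '[0,0,0,0,-0.03,-0.03,100,0,0,0,0,0,-0.05,100,0,0,0,0,0,-0.05,100,0,0,0,0,0,0,100,0,0,0,0,0,0,100]'

```text
clock: 59.72
eef_pos: [423.1, 239.9, 244.4]
eef_rot: [-0.588, 1.57, -2.447]
wrist_force: [0.1, -0.3, 0.6]
finger_gap: 93.9
```

```bash
python3 - <<'E'
from h import *
st()
c=cams.camera("top");im=c["image"][:,:,::-1];cv2.imwrite("pics/t20.png",im)
a=im[160:290,80:340];b=cv2.imread("pics/top0.png")[160:290,80:340]
cv2.imwrite("pics/t20c.png",np.vstack([cv2.resize(x,None,fx=2.2,fy=2.2,interpolation=2) for x in(a,b)]))
c=cams.camera("scene");im=c["image"][:,:,::-1]
a=im[160:290,120:430];b=cv2.imread("pics/scene0.png")[160:290,120:430]
cv2.imwrite("pics/s20c.png",np.vstack([cv2.resize(x,None,fx=2.2,fy=2.2,interpolation=2) for x in(a,b)]))
E
```

```text
59.73 [423.1 239.9 244.4] toolx [-0. -0. -1.] jaw yaw -0.288 gap 93.9 F [ 0.1 -0.3  0.6] q [ 0.44  0.13  1.64 -0.    1.38  0.73]
```

View pics/t20c.png

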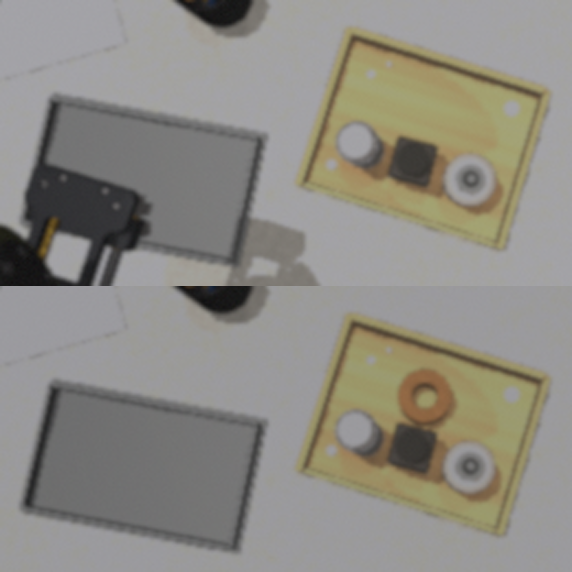

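View pics/s20c.png

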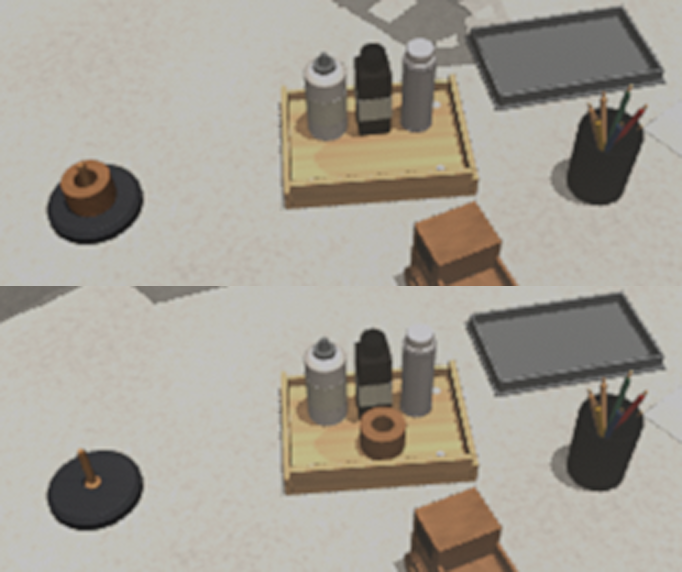

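```bash
python3 - <<'E'
from cell import ticket,readout
print(ticket.sign_off())
E
```

```text
the job is handed in; nothing more can be done
None
```

I did the job in the order you asked and handed it in about 60 s into the 152 s limit.

- **Bottles out:** The ink bottle, spray can and glue bottle were gripped across the rack's depth, above the tape. They went into the grey tray one at a time, upright.
- **Tape:** I then lifted the tape out and slipped it over the dowel. It touched down at the height expected for sitting on the foot. The wrist and scene pictures show the dowel through the hole and the tape flat on the foot.
- **Bottles back:** The glue, ink and can went back, each released within about 1 mm of the pose where it was first gripped.

**Last checks:** Top and scene pictures from before and after show:
- All three bottles are upright and within about 1 pixel (roughly 2 mm) of where they stood.
- The tray is empty and the pencil pot has not moved.
- The gripper is open and well clear of everything.

The highest contact force I read was about 11 N, when setting the can down in the tray.

**Disagreements:**
- The wrist and top cameras disagreed by 2 to 4 mm on where things stood, so I split the difference.
- The ink bottle may have turned a degree or two when the jaws squared it up.
- The tape measured about 54.5 mm across the jaws instead of 56 mm, which did no harm.

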